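# Refit the tube disc on the blood-tube disc mixer

### The job

Refit the tube disc on the tilted disc mixer: seat the disc on the spindle, collar outward, flat against the drive flange, then put the hand nut on over the spindle, find its thread by turning it backward (anticlockwise) until it drops, and turn it forward until it comes up snug against its stop, with the sprung flange pressed in. Let go, and leave the mixer's tilt and all the other things on the bench and in the tray as they are.

Things in the scene. Friction and masses are not known exactly. Their poses are not given: they have to be found in the camera images.
- spindle (a point): Disc mixer: centre of the black rubber-faced drive flange (72 mm diameter), where its face lies when nothing presses on it; about 145 mm above the bench. z runs outward along the steel spindle, upward and leaning 22 to 32 degrees from vertical towards the robot's side. x points to the leaning head's back (away from the robot), y along the tilt pivot.
- spindle_tip (a point): Centre of the spindle's end face, 57 mm out from spindle along its z; same axes. From the flange outward the spindle is: a plain pilot, 39 mm diameter, to 20 mm; a core, 32 mm diameter, from 23 to 54 mm, with the thread ridges on it; a taper to 24 mm diameter at the end.
- thread (a point): On the spindle's axis 33 mm out from spindle. Around here three equal ridges and stop ribs, 40 mm over all, 120 degrees apart. Seen onto the spindle's end each starts at an upright rib (7 mm wide, to 34 mm out) and runs anticlockwise for about 70 degrees, first level (22 degrees), then climbing, its top going from 31 to 35 mm out; then a gap of about 27 degrees to the next rib, through which a nut lug falls.
- head (a joint): Tilt of the mixer's drive head, rad: 0 is spindle upright; set between 0.38 and 0.56. Clamped stiffly (about 15 N m); not to be changed.
- flange (a joint): How far the drive flange is pressed in along the spindle, m: 0 when free, 0.0027 when the nut is tight. Sprung: 4 N to begin to move, 11 N at 2.7 mm.
- disc: Tube disc, loose, grey plastic, 140 to 240 g, flat on the bench, collar up: round plate 150 mm diameter, 5 mm thick; hub collar 58 mm diameter, its top 26 mm above the underside (grip here); eight tube clips at the rim, 65 to 74 mm from the centre, to 23 mm high. Plain 42 mm hole right through. Origin: centre of the underside; z up through the collar. Any angle on the spindle will do.
- disc_collar (a point): Centre of the collar's top face, 26 mm above the disc's origin.
- nut: Hand nut, loose, black plastic, 70 to 120 g, standing in the tray, open end down. Round skirt 52 mm diameter, 0 to 13.5 mm up; above it to 38 mm a grip block, 58 mm along x, 42 mm between its two flat sides, which face +y and -y (grip across y). Blind bore 35 mm deep from below: 42 mm diameter in the skirt, 33.6 mm above. Origin: centre of the underside; z up.
- nut_lugs (a point): On the nut's axis 3 mm above its origin: level of three lugs in its bore, 5 mm wide, 3 mm high, 120 degrees apart, reaching in to 33.6 mm diameter; their angle to the flats is hidden. Put on over the seated disc, the lugs rest on the ridges, nut origin 30 to 34 mm out from spindle. Turned anticlockwise (seen from the nut's top) up to 125 degrees it climbs, then drops to 26 mm, onto the collar.
- nut_top (a point): Centre of the nut's top face, 38 mm above its origin. After the drop a few degrees more meet a stop; then about 60 degrees clockwise draw its origin from 26 to 23.3 mm out from spindle, pressing the flange in 2.7 mm (torque to 0.35 N m), and 20 more, level, bring it to a stop, where the torque rises steeply (do not exceed 1 N m). It stays by friction. Turned clockwise before the drop it jams on a stop rib.
- tray: Fixed low steel instrument tray, 170 (x) x 150 (y) x 16 mm high, walls 4 mm thick, inner floor at 4 mm. Origin: centre of the underside. The nut stands in it towards the tray's -x side.
- mixer: Base of the disc mixer, fixed: 150 (x) x 110 (y) mm, 50 mm high, white; two upright cheeks at its sides reach 130 mm high and carry a grey drive head, 68 mm in diameter. Origin: centre of the underside; the tilt pivot lies 105 mm above it, spindle 47 mm from the pivot.
- bottle: Bystander: reagent bottle, loose, 66 mm in diameter, 150 mm high, standing just beyond the disc. Origin: centre of the underside.
- jar: Bystander: amber jar, loose, 56 mm in diameter, 110 mm high, standing on the robot's side of the disc. Origin: centre of the underside.
- slidebox: Bystander: box of microscope slides, loose, 87 x 97 mm, 34 mm high, in front of the mixer. Origin: centre of the underside.
- pot: Bystander: specimen pot, loose, 41 mm in diameter, 54 mm high, standing in a corner of the tray. Origin: centre of the underside.
- forceps: Bystander: steel forceps, loose, about 115 mm long, 14 mm wide, 7 mm thick, lying in the tray along its -y wall. Origin: underside, mid length.
- pen: Bystander: marker pen, loose, 140 mm long, 12 mm thick, lying on the bench to the right. Origin: underside, mid length.
- tally: Bystander: steel tally counter, loose, 52 mm in diameter, 42 mm high, on the bench far to the left. Origin: centre of the underside.
Not all that is in view belongs to the job. Leave any green or turquoise look-alike of the disc alone.

How it is judged:
By the outcome, as a careful person would: the job done as asked, in the order asked, and still so for the second after the job is handed in, with the robot touching nothing.
It also fails if it takes over 72 s, if anything falls off the work surface, if the arm or the gripper's body presses on something with over 40 N, if the wrist force passes 120 N, or if a joint passes its speed limit or range.

### The arm

A 6-joint arm with a two-finger parallel gripper is mounted at the origin on the work surface. World frame = base frame: x ahead of the robot, y to its left, z up, the work surface at z = 0. Lengths are in m, angles in degrees, forces in N, time in s.
With the tool pointing down it reaches from about 0.25 to 0.725 m from the base axis. Payload 9.7 kg.
Tool frame: the origin (TCP) lies at the very end of the fingers, on their centre line; the grasp point (between the pads) lies 19 mm behind it (bot.hold_point_z is the distance from the TCP to the grasp point, in m); z points along the fingers, y is the line along which they close (so a half turn about z gives the same grasp; the last joint's range is limited). The gripper opens to 85 mm and grips with 20 to 120 N. Pads are 22 mm wide; open, the fingers measure 114 mm over their backs; the gripper's body (76 mm by 85 mm) begins 54 mm behind the grasp point. The pads swing forward as they close: fully open they stand 13 mm farther back than shut.
Start: joints at [-69.385, 4.979, 10.078, 95.1, 0, 90], TCP at [0.194, -0.515, 0.231] pointing down, gripper open.
Joint ranges: [-179.16, 179.16], [-48.56, 103.87], [-65.8, 70.77], [-126.05, 130.52], [-82.76, 87.17], [-180, 180]. Speed limits (degrees/s): [127.2, 127.2, 147.25, 180, 180, 180].

### API

Orientations are given as [roll, pitch, yaw] about the fixed x, y, z axes, in that order (R = Rz(yaw) Ry(pitch) Rx(roll)).
In Python, from workcell import bot gives the robot as it stands.
- The arm moves only by the tool play_rows, never from a script. Its argument "targets" is a list of rows, each an object with "grip": the closure in counts, from 0 (fully open) to 255 (shut); "linear": the shift along the world's x, y, z in cm, a list of three; "delta_rot": the turn, a rotation vector about the world's x, y, z in rad, a list of three. A call has 1 to 10 rows; each row is the pose to reach, as a shift and turn from the pose commanded when the call began; what a row does not reach only later rows make up. A row lasts 1/10 s, in which the tool goes at most 50 mm and 8.59 degrees, less where a joint would pass 70% of its speed; a pose out of reach is approached as far as the arm can. A call with a gripper value outside its range is refused whole. The fingers move at their own pace and stop on an object; "force" is the grip in N (left out, the last holds). Time passes only in rows, so rows that repeat a pose let the fingers close. It gives the time, the measured TCP pose, the force, the opening and the grip force at its end, in the units of the state.
- bot.get_obs(): the state, without advancing time (a new reading comes with each control period).
- bot.camera(name): name is "side" or "top"; returns a dict with "color" (420x560x3 uint8, red, green, blue), "range_z" (420x560 float32, m along the optical axis (not along the pixel's ray), 0 where there is no reading), "fov_y" (degrees; the focal length in pixels is half the picture's height over the tangent of half this angle, whatever the lens; pixels are square), "cx", "cy" (the principal point, pixels), "dist_coeffs" ([k1, k2, p1, p2, k3] as OpenCV has them; the pictures are not rectified), "world_to_cam" (4x4, takes a point from world to camera coordinates). Camera axes: x right, y up, looking along -z (the intrinsics and any distortion apply to the point x, -y, -z); pixel columns grow to the right and rows downward; lengths in m; the calibration is good to about 2 mm. A picture is of the moment at which its call begins.
- bot.job_done(): hands the job in; it is judged then, once.
Trained networks look in a picture, given as the dict that the camera call returned (one of the last four; its "shot" number tells which), for a name from the list of things; names that differ only in an ending like _2 or _b are one class to them, and where a whole thing is asked for, a point or a joint stands for the part that bears it (a point fixed in the world has none). Each returns a list of dicts, best first, with "conf" (0 to 1); they miss things now and then, are a little off and sometimes report something else, mostly with a low value. They report only what shows in the picture. A call takes as long as a camera call. They do not tell look-alikes from the thing itself.
- bot.search_frame(picture, target): "box" ([left, top, right, bottom] in pixels, round what is visible of it).
- bot.trace(picture, target): "pixels" (420x560 bool, what is visible of it) and "box" ([left, top, right, bottom] in pixels, round what is visible of it).
- bot.pinpoint(picture, target): "pixel" ([column, row] in pixels: a listed point, or the origin of a listed thing).
The state is a dict: "time": time; "q": joint angles; "qd": joint speeds; "joint_efforts": joint torques, N m; "ee_pos": TCP position; "tcp_rot": TCP orientation; "wrist_force": force on the tool from outside, world axes, zero at the start; "torque": the same for the moment, N m; "opening": finger opening in m; "grasp_force": force on a finger pad.
Only numpy, scipy, OpenCV 4.12 (cv2) and the standard library are available. Lean on these libraries where they do the work, as an engineer would, in place of code of your own. Each camera call takes 0.05 s, during which the arm holds its last target. There are 200 camera calls.

## Working session

There is one attempt and no reset: what is moved stays moved. The work goes in short steps, Python scripts to look and compute and a tool call to move; the robot and the scene stay as the last step left them, time stands still between calls to the robot, and variables do not carry over. Pictures are saved under pics/ and viewed, at most 10 in all, crops included, and the job is handed in when it is done.

Besides the shell and the picture viewer there is one more tool, called after "Call:" as name(argument=value, ...) on one line, values as JSON. play_rows: Moves the arm, as the interface text tells. Its arguments: {"type":"object","properties":{"targets":{"type":"array","items":{"type":"object","properties":{"grip":{"type":"number"},"linear":{"type":"array","items":{"type":"number"}},"delta_rot":{"type":"array","items":{"type":"number"}}}}},"force":{"type":"number"}},"required":["targets"]}

```bash
mkdir -p pics; ls; cat > h.py <<'E'
import numpy as np, cv2
from workcell import bot
from scipy.spatial.transform import Rotation as R
def K(p):
    f=p["color"].shape[0]/2/np.tan(np.radians(p["fov_y"])/2)
    return np.array([[f,0,p["cx"]],[0,f,p["cy"]],[0,0,1.]])
def cloud(p,mask=None):
    h,w=p["range_z"].shape
    if mask is None: mask=np.ones((h,w),bool)
    mask=mask&(p["range_z"]>0)
    v,u=np.nonzero(mask); z=p["range_z"][v,u].astype(float)
    n=cv2.undistortPoints(np.stack([u,v],1).astype(np.float64)[:,None],K(p),np.array(p["dist_coeffs"],float))[:,0]
    c=np.c_[n[:,0]*z,-n[:,1]*z,-z,np.ones(len(z))]
    return (c@np.linalg.inv(np.array(p["world_to_cam"])).T)[:,:3],np.c_[u,v]
def ray(p,px):
    n=cv2.undistortPoints(np.array([[px]],float),K(p),np.array(p["dist_coeffs"],float))[0,0]
    T=np.linalg.inv(np.array(p["world_to_cam"]))
    return T[:3,3],T[:3,:3]@np.array([n[0],-n[1],-1])
def onz(p,px,z):
    o,d=ray(p,px); return o+d*(z-o[2])/d[2]
def proj(p,X):
    X=np.atleast_2d(X); c=(np.c_[X,np.ones(len(X))]@np.array(p["world_to_cam"]).T)[:,:3]
    q=c*[1,-1,-1]
    return cv2.projectPoints(q,np.zeros(3),np.zeros(3),K(p),np.array(p["dist_coeffs"],float))[0][:,0]
E
python3 - <<'E'
from h import *
for n in("side","top"):
    p=bot.camera(n); cv2.imwrite(f"pics/{n}0.png",p["color"][...,::-1])
    print(n,p["fov_y"],p["dist_coeffs"],np.linalg.inv(p["world_to_cam"])[:3,3].round(3))
    for t in["spindle","spindle_tip","disc","disc_collar","nut","nut_top","tray","mixer","slidebox","jar","bottle","pot"]:
        try:
            for r in bot.pinpoint(p,t)[:3]: 
                u,v=np.round(r["pixel"]).astype(int); z=p["range_z"][v,u]
                m=np.zeros((420,560),bool);m[v,u]=1
                print(t,np.round(r["pixel"],1),round(r["conf"],2),cloud(p,m)[0].round(3))
        except Exception as e: print(t,e)
print(bot.get_obs())
E
```

```text
pics
side 49.58565412113391 [-0.04130515  0.          0.          0.          0.        ] [-0.002  0.773  0.885]
spindle [234.4 187.9] 0.7 [[ 0.606 -0.022  0.155]]
spindle_tip [240.  176.4] 0.77 [[ 0.586 -0.027  0.199]]
spindle_tip [148.9 368.3] 0.28 [[0.5  0.46 0.03]]
disc [388.4 223.3] 0.9 [[0.155 0.082 0.302]]
disc [376.7 184.3] 0.79 [[ 0.33  -0.424  0.017]]
disc [315.5 191.1] 0.57 [[ 0.495 -0.313 -0.001]]
disc_collar [313.6 189.1] 0.73 [[ 0.505 -0.318 -0.   ]]
disc_collar [388.7 220.1] 0.72 [[0.155 0.081 0.309]]
disc_collar [378.9 177.6] 0.66 [[ 0.34  -0.472  0.009]]
nut [312.9 187.5] 0.61 [[ 0.508 -0.317  0.004]]
nut [216.  328.3] 0.58 [[0.433 0.311 0.042]]
nut_top [214.7 320.6] 0.65 [[0.448 0.296 0.04 ]]
tray [212.5 329.5] 0.66 [[0.438 0.32  0.042]]
mixer [237.2 220.9] 0.63 [[ 0.599 -0.015  0.046]]
mixer [212.8 321.8] 0.47 [[0.448 0.302 0.043]]
slidebox [302.5 258.7] 0.83 [[0.373 0.014 0.033]]
jar [348.7 204.4] 0.95 [[ 0.367 -0.283  0.016]]
bottle [280.9 182. ] 0.69 [[ 0.604 -0.274  0.019]]
bottle [216.3 329.8] 0.33 [[0.433 0.313 0.037]]
pot [185.8 320.3] 0.85 [[0.516 0.319 0.0
[... 1030 characters left out ...]
0.3] 0.43 [[0.513 0.292 0.051]]
{'time': 1.3, 'q': array([-6.93847834e+01,  4.98016735e+00,  1.00783428e+01,  9.50997814e+01,
       -2.40876617e-03,  9.00003622e+01]), 'qd': array([ 0.03364826,  0.04999672, -0.01116971, -0.13840085,  0.03785438,
        0.11954658]), 'joint_efforts': array([-1.60826108e-03, -5.20094347e+01,  4.64864516e+01,  1.49267627e-03,
       -6.97116229e-05, -4.59416697e-05]), 'ee_pos': array([ 0.19363731, -0.51478262,  0.23127313]), 'tcp_rot': array([-1.79998394e+02,  2.40877632e-03,  2.06148545e+01]), 'wrist_force': array([0.43216593, 0.14336432, 0.95563622]), 'torque': array([ 0.01006878,  0.01784226, -0.03010076]), 'grasp_force': 0.0, 'opening': 0.085357715494084}
```

```bash
python3 - <<'E'
import cv2
a=cv2.imread("pics/top0.png");cv2.imwrite("pics/top0b.png",cv2.resize(a[100:330,120:470],None,fx=2.25,fy=2.25,interpolation=cv2.INTER_CUBIC))
E
```

```text
(no output)
```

View pics/top0b.png

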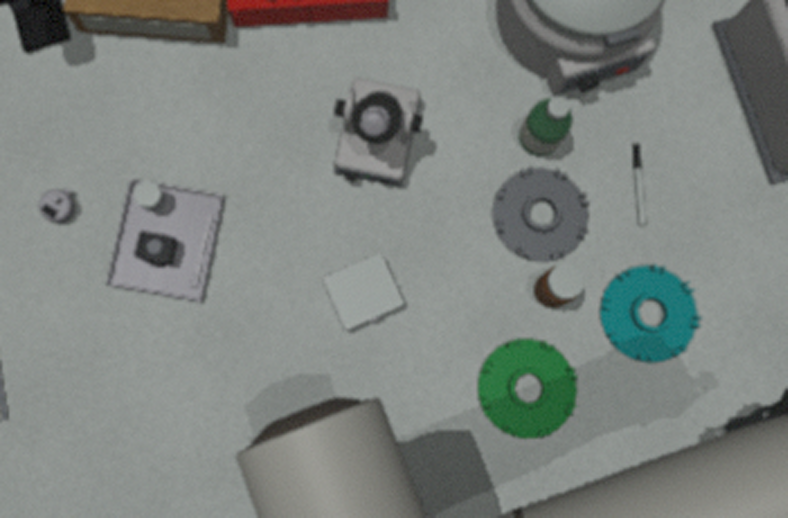

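View pics/side0.png

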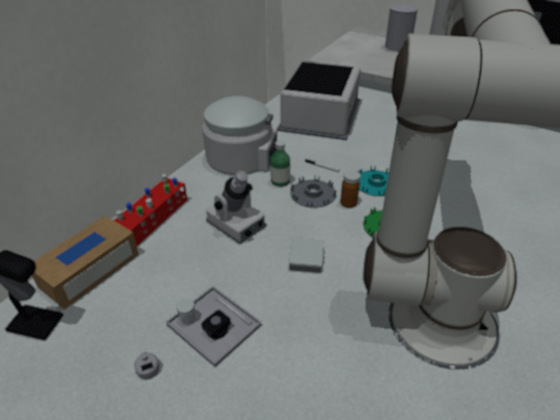

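The top view shows the grey disc at full-frame px (360,194), with green (355,271) and turquoise (408,239) look-alikes. The mixer is at (286,155), and the nut in the tray at (189,210). The grey disc matches the description, so I'll measure it precisely with a close crop.

```bash
python3 - <<'E'
from h import *
from scipy.optimize import least_squares
ps={n:bot.camera(n) for n in("side","top")}
out=[]
for n,p in ps.items():
    P,uv=cloud(p)
    # table bias
    s=(abs(P[:,0]-.45)<.03)&(abs(P[:,1]+.12)<.03); print(n,"table",P[s,2].mean(),P[s,2].std())
    def near(c,r,z0,z1): return (np.hypot(P[:,0]-c[0],P[:,1]-c[1])<r)&(P[:,2]>z0)&(P[:,2]<z1)
    rs=bot.trace(p,"disc")
    for r in rs:
        m=cloud(p,r["pixels"])[0]; c=np.median(m,0)
        print(n,"disc",round(r["conf"],2),c.round(3),r["box"], p["color"][r["pixels"]].mean(0).round())
        if np.hypot(*(c[:2]-[.505,-.305]))<.05:
            k=r["pixels"].astype(np.uint8); ct=max(cv2.findContours(k,0,1)[0],key=cv2.contourArea)[:,0]
            W=np.array([onz(p,q,.005)[:2] for q in ct])
            f=least_squares(lambda x:np.hypot(*(W-x[:2]).T)-x[2],[.505,-.305,.075],loss="soft_l1",f_scale=.002); print(" circle",f.x.round(4))
    s=near((.505,-.305),.04,.018,.035); print(n,"collar",s.sum(),P[s].mean(0).round(4),np.percentile(P[s,2],[10,50,90]).round(4))
    if s.sum()>5:
        h=cv2.minEnclosingCircle(P[s,:2].astype(np.float32));print(h)
    for t in("nut",):
        for r in bot.trace(p,t):
            m=cloud(p,r["pixels"])[0];c=np.median(m,0); print(n,t,round(r["conf"],2),c.round(3),len(m))
    s=near((.445,.295),.05,.034,.055); 
    if s.sum()>5: print(n,"nuttop",s.sum(),np.median(P[s],0).round(4),[np.round(x,4) for x in cv2.minAreaRect(P[s,:2].astype(np.float32)*1000)])
    s=near((.6,-.03),.09,.046,.056)
    if s.sum()>5: print(n,"base",s.sum(),[np.round(x,4) for x in cv2.minAreaRect(P[s,:2].astype(np.float32)*1000)])
    s=near((.6,-.03),.12,.1,.22); np.save(f"mix_{n}.npy",np.c_[P[s],uv[s],p["color"][uv[s][:,1],uv[s][:,0]]]); print(s.sum())
    c=p["color"][...,::-1]
    b={"top":[(320,150,100,100),(150,160,90,90),(240,110,90,90)],"side":[(285,160,60,60),(160,280,110,90),(195,160,80,90)]}[n]
    out+=[cv2.resize(c[y:y+h,x:x+w],(260,260),interpolation=cv2.INTER_CUBIC) for x,y,w,h in b]
cv2.imwrite("pics/crops.png",np.vstack([np.hstack(out[:3]),np.hstack(out[3:])]))
E
```

```text
side table -0.0021199560781585526 0.0016877474295863453
side disc 0.93 [ 0.348 -0.433  0.004] [359.4, 168.6, 387.4, 196.8] [28. 93. 95.]
side disc 0.83 [ 0.49  -0.284  0.004] [293.1, 179.6, 334.4, 210.7] [69. 73. 76.]
 circle [ 0.4945 -0.2912  0.0725]
side disc 0.68 [ 0.28  -0.249  0.004] [363.7, 204.0, 380.0, 236.7] [33. 92. 49.]
side disc 0.47 [0.432 0.229 0.008] [217.4, 300.5, 251.4, 323.6] [120. 121. 126.]
side collar 93 [ 0.4981 -0.2943  0.0226] [0.0199 0.0225 0.0254]
((0.4972459077835083, -0.29468512535095215), 0.029348252341151237)
side nut 0.68 [0.441 0.299 0.04 ] 641
side nut 0.45 [ 0.49  -0.282  0.004] 1067
side nut 0.29 [ 0.599 -0.024  0.141] 776
side nuttop 427 [0.4465 0.2959 0.0411] [array([448.0441, 293.4771]), array([59.5086, 45.1978]), np.float64(78.3971)]
side base 507 [array([619.053 , -41.6762]), array([101.4857, 132.8592]), np.float64(78.5606)]
853
top table 0.00035574780512797054 0.0027796144091695083
top disc 0.89 [ 0.34  -0.457  0.006] [385.3, 214.3, 434.2, 261.9] [ 42. 115. 115.]
top disc 0.88 [ 0.496 -0.296  0.006] [339.0, 174.8, 382.7, 218.1] [92. 96. 98.]
 circle [ 0.4991 -0.2979  0.0738]
top disc 0.62 [ 0.232 -0.263  0.006] [330.2, 248.7, 374.1, 296.7] [ 45. 105.  60.]
top collar 111 [ 0.498  -0.2979  0.0259] [0.0218 0.0261 0.0294]
((0.4986802041530609, -0.2978156805038452), 0.028993265703320503)
top nut 0.48 [0.447 0.292 0.041] 252
top nuttop 214 [0.4493 0.292  0.0421] [array([449.4509, 292.7827]), array([59.6667, 42.0726]), np.float64(79.1694)]
top base 475 [array([616.9507, -43.9446]), array([105.2361, 138.3577]), np.float64(77.5205)]
595
```

View pics/crops.png

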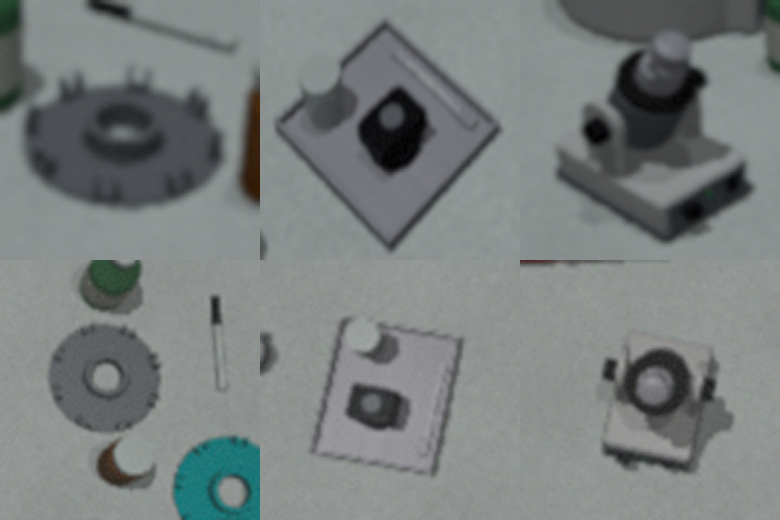

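The crops show the grey disc upright with its collar up, clear of the bottle and jar. The nut's grip block lies crosswise in the tray, and the mixer leans towards the robot. Next I'll fit the spindle axis.

```bash
python3 - <<'E'
from h import *
from scipy.optimize import least_squares
import sys
D={n:np.load(f"mix_{n}.npy") for n in("side","top")}
prof=np.array([(34,-30),(34,-8),(36,-8),(36,0),(19.5,0),(19.5,20),(16,23),(16,54),(12,57),(0,57)])/1000.
ridge=np.array([(16,35),(20,35),(20,25)])/1000.
def segd(q,a,b):
    ab=b-a;t=np.clip(((q-a)@ab)/(ab@ab),0,1);return np.linalg.norm(q-a-t[:,None]*ab,axis=1)
def dist(P,x):
    px,py,yaw,t=x; u=np.array([-np.sin(t)*np.cos(yaw),-np.sin(t)*np.sin(yaw),np.cos(t)])
    o=np.array([px,py,.105])+.047*u; d=P-o; z=d@u; r=np.linalg.norm(d-z[:,None]*u,axis=1); q=np.c_[r,z]
    return np.min([segd(q,prof[i],prof[i+1]) for i in range(len(prof)-1)]+[segd(q,ridge[i],ridge[i+1]) for i in (0,1)],0),u,o,z,r
zoff={"side":.0021,"top":-.0004}
def fit(names,sel_z=(-.003,.065)):
    x=np.array([.618,-.043,np.radians(-12),.45])
    P=np.vstack([D[n][:,:3]+[0,0,zoff[n]] for n in names])
    for it in range(4):
        _,u,o,z,r=dist(P,x); s=(z>sel_z[0])&(z<sel_z[1])&(r<.042)
        f=least_squares(lambda x:np.r_[dist(P[s],x)[0]/.002,(x[2]+np.radians(12))/np.radians(1)],x,loss="soft_l1"); x=f.x
    d,u,o,z,r=dist(P[s],x)
    print(names,s.sum(),x[:2].round(4),np.degrees(x[2:]).round(2),"med",np.median(d).round(4),"u",u.round(4),"spindle",o.round(4),"tip",(o+.057*u).round(4))
fit(["side"]);fit(["top"]);fit(["side","top"])
E
python3 - <<'E'
from workcell import bot; print([a for a in dir(bot) if a[0]!='_'], bot.hold_point_z)
E
```

```text
['side'] 494 [ 0.6273 -0.0452] [-12.54  24.96] med 0.0009 u [-0.4119  0.0917  0.9066] spindle [ 0.6079 -0.0409  0.1476] tip [ 0.5844 -0.0357  0.1993]
['top'] 345 [ 0.6278 -0.0467] [-12.78  24.4 ] med 0.0013 u [-0.4029  0.0914  0.9107] spindle [ 0.6088 -0.0424  0.1478] tip [ 0.5858 -0.0372  0.1997]
['side', 'top'] 839 [ 0.6274 -0.0457] [-13.19  24.93] med 0.0011 u [-0.4103  0.0961  0.9069] spindle [ 0.6082 -0.0411  0.1476] tip [ 0.5848 -0.0357  0.1993]
['PlanningError', 'camera', 'get_obs', 'hold_point_z', 'job_done', 'pinpoint', 'search_frame', 'trace'] 0.0187
```

Call:
play_rows(targets=[{"linear": [30, 22, 0], "delta_rot": [0, 0, -0.36], "grip": 0}, {"linear": [30, 22, 0], "delta_rot": [0, 0, -0.36], "grip": 0}, {"linear": [30, 22, 0], "delta_rot": [0, 0, -0.36], "grip": 0}, {"linear": [30, 22, 0], "delta_rot": [0, 0, -0.36], "grip": 0}, {"linear": [30, 22, 0], "delta_rot": [0, 0, -0.36], "grip": 0}, {"linear": [30, 22, 0], "delta_rot": [0, 0, -0.36], "grip": 0}, {"linear": [30, 22, 0], "delta_rot": [0, 0, -0.36], "grip": 0}, {"linear": [30, 22, 0], "delta_rot": [0, 0, -0.36], "grip": 0}, {"linear": [30, 22, 0], "delta_rot": [0, 0, -0.36], "grip": 0}, {"linear": [30, 22, 0], "delta_rot": [0, 0, -0.36], "grip": 0}])

```text
time: 2.6
ee_pos: [0.494, -0.2943, 0.231]
tcp_rot: [-180.0, 0.0, 0.1]
wrist_force: [0.1, -0.1, -0.6]
opening: 0.0858
grasp_force: 0.0
```

Call:
play_rows(targets=[{"linear": [0.4, -0.2, -18], "grip": 0}, {"linear": [0.4, -0.2, -18], "grip": 0}, {"linear": [0.4, -0.2, -18], "grip": 0}, {"linear": [0.4, -0.2, -18], "grip": 0}, {"linear": [0.4, -0.2, -20], "grip": 0}, {"linear": [0.4, -0.2, -22.4], "grip": 0}, {"linear": [0.4, -0.2, -22.4], "grip": 0}, {"linear": [0.4, -0.2, -22.4], "grip": 0}])

```text
validation failed for argument at $.ta...
```

Call:
play_rows(targets=[{"grip": 120}, {"grip": 120}, {"grip": 120}, {"grip": 120}, {"grip": 120}, {"grip": 120}, {"grip": 120}, {"grip": 120}], force=30)

```text
validation failed for argument at $.ta...
```

```bash
python3 - <<'E'
from h import *
o=bot.get_obs(); print({k:np.round(o[k],4) for k in o})
for n in("side","top"):
    p=bot.camera(n); c=p["color"][...,::-1]; x,y=proj(p,o["ee_pos"])[0].astype(int)
    cv2.imwrite(f"pics/g_{n}.png",cv2.resize(c[y-60:y+50,x-60:x+50],(400,400),interpolation=cv2.INTER_CUBIC))
cv2.imwrite("pics/g.png",np.hstack([cv2.imread(f"pics/g_{n}.png") for n in("side","top")]))
E
```

```text
{'time': np.float64(2.6), 'q': array([-3.077790e+01,  8.509400e+00,  1.391670e+01,  9.544250e+01,
       -1.390000e-02,  1.491394e+02]), 'qd': array([-1.985 , -0.8989, -0.4013,  0.1856, -0.0152, -0.2288]), 'joint_efforts': array([  1.7921, -55.0666,  46.6313,  -0.1092,   0.0951,   0.1013]), 'ee_pos': array([ 0.494 , -0.2943,  0.231 ]), 'tcp_rot': array([-1.799939e+02,  3.730000e-02,  8.270000e-02]), 'wrist_force': array([ 0.1091, -0.0706, -0.5792]), 'torque': array([-0.023 ,  0.0252, -0.0179]), 'grasp_force': np.float64(0.0), 'opening': np.float64(0.0858)}
```

View pics/g.png

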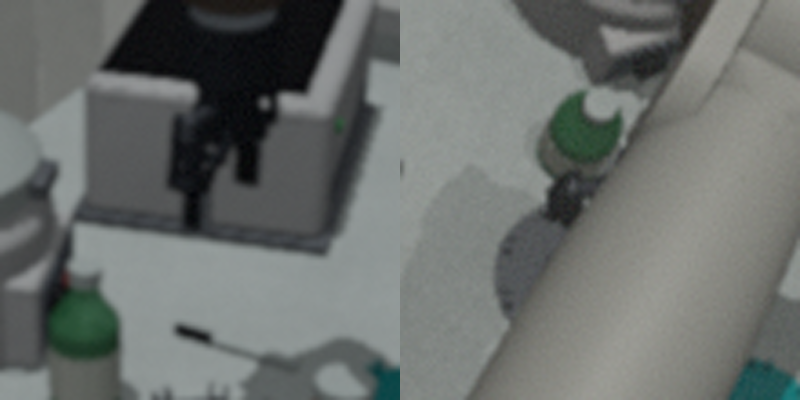

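The gripper is above the disc, and the rows need delta_rot too.

Call:
play_rows(targets=[{"linear": [0.4, -0.2, -18], "delta_rot": [0, 0, 0], "grip": 0}, {"linear": [0.4, -0.2, -18], "delta_rot": [0, 0, 0], "grip": 0}, {"linear": [0.4, -0.2, -18], "delta_rot": [0, 0, 0], "grip": 0}, {"linear": [0.4, -0.2, -18], "delta_rot": [0, 0, 0], "grip": 0}, {"linear": [0.4, -0.2, -20], "delta_rot": [0, 0, 0], "grip": 0}, {"linear": [0.4, -0.2, -22.4], "delta_rot": [0, 0, 0], "grip": 0}, {"linear": [0.4, -0.2, -22.4], "delta_rot": [0, 0, 0], "grip": 0}, {"linear": [0.4, -0.2, -22.4], "delta_rot": [0, 0, 0], "grip": 0}])

```text
time: 3.5
ee_pos: [0.497, -0.2975, 0.0079]
tcp_rot: [-180.0, 0.0, -0.1]
wrist_force: [0.8, 0.8, -0.0]
opening: 0.0854
grasp_force: 0.0
```

Call:
play_rows(targets=[{"linear": [0, 0, 0], "delta_rot": [0, 0, 0], "grip": 120}, {"linear": [0, 0, 0], "delta_rot": [0, 0, 0], "grip": 120}, {"linear": [0, 0, 0], "delta_rot": [0, 0, 0], "grip": 120}, {"linear": [0, 0, 0], "delta_rot": [0, 0, 0], "grip": 120}, {"linear": [0, 0, 0], "delta_rot": [0, 0, 0], "grip": 120}, {"linear": [0, 0, 0], "delta_rot": [0, 0, 0], "grip": 120}, {"linear": [0, 0, 0], "delta_rot": [0, 0, 0], "grip": 120}], force=30)

```text
time: 4.2
ee_pos: [0.4983, -0.2973, 0.0093]
tcp_rot: [179.9, -0.1, -0.0]
wrist_force: [-3.2, 1.1, 7.1]
opening: 0.057
grasp_force: 30.9
```

```bash
python3 - <<'E'
from h import *
o=bot.get_obs(); print({k:np.round(o[k],4) for k in o})
for n in("side",):
    p=bot.camera(n); c=p["color"][...,::-1]; x,y=proj(p,o["ee_pos"])[0].astype(int)
    cv2.imwrite(f"pics/g2.png",cv2.resize(c[y-40:y+30,x-50:x+50],None,fx=6,fy=6,interpolation=cv2.INTER_CUBIC))
E
```

```text
{'time': np.float64(4.2), 'q': array([-3.081400e+01,  1.053470e+01, -8.419600e+00,  7.090680e+01,
       -1.240000e-02,  1.491902e+02]), 'qd': array([-0.1376,  0.0104,  0.0629,  0.1176, -0.0483,  0.023 ]), 'joint_efforts': array([  0.4739, -53.2695,  43.2228,  -1.1137,   0.1367,   0.1188]), 'ee_pos': array([ 0.4983, -0.2973,  0.0093]), 'tcp_rot': array([ 1.799182e+02, -1.130000e-01, -4.100000e-03]), 'wrist_force': array([-3.1838,  1.0611,  7.0819]), 'torque': array([0.2279, 0.5107, 0.1353]), 'grasp_force': np.float64(30.9478), 'opening': np.float64(0.057)}
```

View pics/g2.png

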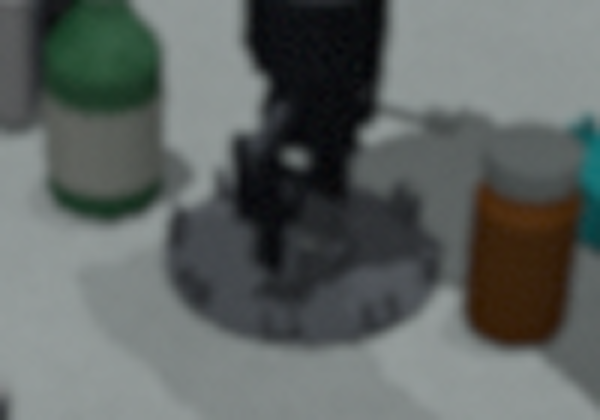

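The collar is gripped between the bottle (px 110,150 in the crop) and the jar (520,250), touching neither. Next I'll lift and plan the tilted approach.

```bash
cat >> h.py <<'E'
S=np.array([.6082,-.0415,.1476]); u=np.array([-.4075,.0915,.9086]); u/=np.linalg.norm(u)
tv=np.cross([0,0,1],u); tv*=np.arcsin(np.linalg.norm(tv))/np.linalg.norm(tv)
def Rt(psi): return R.from_rotvec(tv)*R.from_euler('z',psi,degrees=True)*R.from_euler('x',180,degrees=True)
def R0(psi): return R.from_euler('z',psi,degrees=True)*R.from_euler('x',180,degrees=True)
def go(p0,r0,p1,r1): print("lin cm",((np.array(p1)-p0)*100).round(2),"rot",(r1*r0.inv()).as_rotvec().round(4))
E
python3 - <<'E'
from h import *
p0=np.array([.4976,-.2968,.0073])
for s in(.085,.06,.03,.01,0,):
    go(p0,R0(0),S+(s+.009)*u,Rt(25))
print(u,tv)
E
```

```text
lin cm [ 7.23 26.39 22.57] rot [-0.1846 -0.3931  0.4295]
lin cm [ 8.25 26.16 20.3 ] rot [-0.1846 -0.3931  0.4295]
lin cm [ 9.47 25.89 17.57] rot [-0.1846 -0.3931  0.4295]
lin cm [10.29 25.7  15.76] rot [-0.1846 -0.3931  0.4295]
lin cm [10.69 25.61 14.85] rot [-0.1846 -0.3931  0.4295]
[-0.40750357  0.0915008   0.90860797] [-0.09439435 -0.42039012  0.        ]
```

Call:
play_rows(targets=[{"linear": [0, 0, 0.5], "delta_rot": [0, 0, 0], "grip": 125}, {"linear": [0, 0, 2], "delta_rot": [0, 0, 0], "grip": 125}, {"linear": [0, 0, 6], "delta_rot": [0, 0, 0], "grip": 125}, {"linear": [0, 0, 11], "delta_rot": [0, 0, 0], "grip": 125}, {"linear": [0, 0, 16], "delta_rot": [0, 0, 0], "grip": 125}, {"linear": [0, 0, 21], "delta_rot": [0, 0, 0], "grip": 125}, {"linear": [0, 0, 25], "delta_rot": [0, 0, 0], "grip": 125}, {"linear": [0, 0, 25], "delta_rot": [0, 0, 0], "grip": 125}], force=60)

```text
time: 5.05
ee_pos: [0.4987, -0.2974, 0.2649]
tcp_rot: [179.7, -0.5, -0.0]
wrist_force: [0.2, 0.3, -1.8]
opening: 0.0557
grasp_force: 64.7
```

Call:
play_rows(targets=[{"linear": [7.2, 26.4, 2], "delta_rot": [-0.1846, -0.3931, 0.4295], "grip": 125}, {"linear": [7.2, 26.4, 2], "delta_rot": [-0.1846, -0.3931, 0.4295], "grip": 125}, {"linear": [7.2, 26.4, 2], "delta_rot": [-0.1846, -0.3931, 0.4295], "grip": 125}, {"linear": [7.2, 26.4, 2], "delta_rot": [-0.1846, -0.3931, 0.4295], "grip": 125}, {"linear": [7.2, 26.4, 2], "delta_rot": [-0.1846, -0.3931, 0.4295], "grip": 125}, {"linear": [7.2, 26.4, 2], "delta_rot": [-0.1846, -0.3931, 0.4295], "grip": 125}, {"linear": [7.2, 26.4, 2], "delta_rot": [-0.1846, -0.3931, 0.4295], "grip": 125}, {"linear": [7.2, 26.4, -0.2], "delta_rot": [-0.1846, -0.3931, 0.4295], "grip": 125}, {"linear": [7.2, 26.4, -2.4], "delta_rot": [-0.1846, -0.3931, 0.4295], "grip": 125}, {"linear": [7.2, 26.4, -2.4], "delta_rot": [-0.1846, -0.3931, 0.4295], "grip": 125}])

```text
time: 6.05
ee_pos: [0.5678, -0.0332, 0.2294]
tcp_rot: [164.5, -19.0, 27.6]
wrist_force: [-1.2, -1.1, -2.8]
opening: 0.0556
grasp_force: 64.8
```

```bash
python3 - <<'E'
from h import *
from scipy.optimize import least_squares
o=bot.get_obs(); print({k:np.round(o[k],4) for k in("q","ee_pos","tcp_rot","wrist_force","opening")})
r=R.from_euler("xyz",o["tcp_rot"],degrees=True); tz=r.as_matrix()[:,2]; print("tool -z",-tz,"u",u)
e=o["ee_pos"]; d=e-S; print("along",d@u,"off axis",d-d@u*u)
ims=[]
for n in("side","top"):
    p=bot.camera(n); P,uv=cloud(p)
    c=p["color"][...,::-1]; x,y=proj(p,e)[0].astype(int)
    ims.append(cv2.resize(c[y-50:y+50,x-50:x+50],(400,400),interpolation=cv2.INTER_CUBIC))
    # disc plate points fit plane near expected
    z=(P-S)@u; rad=np.linalg.norm((P-S)-z[:,None]*u,axis=1)
    s=(rad>.035)&(rad<.08)&(z>.065)&(z<.125); q=P[s]
    if s.sum()>50:
        f=least_squares(lambda a:(q[:,2]-a[0]-a[1]*(q[:,0]-.57)-a[2]*(q[:,1]+.03)),[.2,.4,0],loss="soft_l1",f_scale=.002).x
        nrm=np.array([-f[1],-f[2],1]);nrm/=np.linalg.norm(nrm); print(n,s.sum(),"plate n",nrm.round(3),"z",np.median(z[s]))
cv2.imwrite("pics/a.png",np.hstack(ims))
E
```

```text
{'q': array([ -0.8978, -16.8484, -14.3244,  68.6478,  -4.8924, 153.0842]), 'ee_pos': array([ 0.5678, -0.0332,  0.2294]), 'tcp_rot': array([164.4943, -19.0026,  27.5936]), 'wrist_force': array([-1.2234, -1.0761, -2.8036]), 'opening': np.float64(0.0556)}
tool -z [-0.40190027  0.09159422  0.91109093] u [-0.40750357  0.0915008   0.90860797]
along 0.09150035522547299 off axis [-3.07508059e-03 -8.03783665e-05 -1.37105516e-03]
side 1510 plate n [-0.392  0.093  0.915] z 0.08583270456523487
top 626 plate n [-0.397  0.096  0.913] z 0.08855879387643012
```

View pics/a.png

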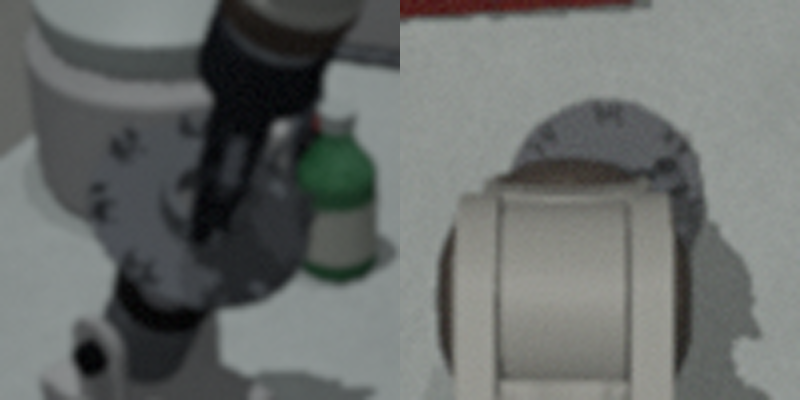

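The side crop shows the disc held square above the spindle, its plate parallel to the flange. I'll advance to the tip and check for lag.

Call:
play_rows(targets=[{"linear": [0.5, -0.12, -1.1], "delta_rot": [0, 0, 0], "grip": 125}, {"linear": [1.0, -0.23, -2.2], "delta_rot": [0, 0, 0], "grip": 125}, {"linear": [1.0, -0.23, -2.2], "delta_rot": [0, 0, 0], "grip": 125}, {"linear": [1.0, -0.23, -2.2], "delta_rot": [0, 0, 0], "grip": 125}])

```text
time: 6.55
ee_pos: [0.5796, -0.0352, 0.2107]
tcp_rot: [164.3, -19.3, 27.7]
wrist_force: [0.1, 0.3, -1.9]
opening: 0.0558
grasp_force: 64.8
```

```bash
cat > st.py <<'E'
from h import *
o=bot.get_obs(); r=R.from_euler("xyz",o["tcp_rot"],degrees=True).as_matrix()
d=o["ee_pos"]-S
ex=np.cross([0,1,0],u);ex/=np.linalg.norm(ex);ey=np.cross(u,ex)
print("t",o["time"],"q",o["q"].round(1),"along",(d@u*1000).round(2),"off(ex,ey)mm",(d@ex*1000).round(2),(d@ey*1000).round(2),"tilt err deg",np.degrees([(-r[:,2])@ex,(-r[:,2])@ey]).round(2))
f=o["wrist_force"];m=o["torque"];print("F u,ex,ey",(f@u).round(1),(f@ex).round(1),(f@ey).round(1),"M",(m@u).round(2),(m@ex).round(2),(m@ey).round(2),"open",o["opening"].round(4),"ex",ex.round(3),"ey",ey.round(3))
E
python3 st.py
```

```text
t 6.55 q [ -1.1 -15.8 -15.6  65.9  -4.8 152.9] along 69.61 off(ex,ey)mm -0.28 -0.08 tilt err deg [0.06 0.  ]Traceback (most recent call last):
  File "st.py", line 6, in <module>
    f=o["wrist_force"];m=o["torque"];print("F u,ex,ey",(f@u).round(1),(f@ex).round(1),(f@ey).round(1),"M",(m@u).round(2),(m@ex).round(2),(m@ey).round(2),"open",o["opening"].round(4),"ex",ex.round(3),"ey",ey.round(3))
                                                                                                                                                                ^^^^^^^^^^^^^^^^^^
AttributeError: 'float' object has no attribute 'round'
```

```bash
sed -i 's/o\["opening"\].round(4)/round(float(o["opening"]),4)/' st.py
```

Call:
play_rows(targets=[{"linear": [0.41, -0.09, -0.91], "delta_rot": [0, 0, 0], "grip": 125}, {"linear": [0.81, -0.18, -1.82], "delta_rot": [0, 0, 0], "grip": 125}, {"linear": [0.81, -0.18, -1.82], "delta_rot": [0, 0, 0], "grip": 125}])

```text
time: 6.85
ee_pos: [0.5874, -0.0369, 0.1908]
tcp_rot: [164.4, -19.2, 27.6]
wrist_force: [-0.7, 0.0, -2.8]
opening: 0.0559
grasp_force: 64.8
```

```bash
python3 st.py
```

```text
t 6.85 q [ -1.3 -14.7 -17.   63.6  -4.7 152.7] along 48.18 off(ex,ey)mm -1.27 0.18 tilt err deg [ 0.15 -0.01]
F u,ex,ey -2.2 -1.7 0.2 M 0.03 0.07 0.58 open 0.0559 ex [ 0.912 -0.     0.409] ey [ 0.037  0.996 -0.083]
```

Call:
play_rows(targets=[{"linear": [0.2, -0.05, -0.45], "delta_rot": [0, 0, 0], "grip": 125}, {"linear": [0.41, -0.09, -0.91], "delta_rot": [0, 0, 0], "grip": 125}, {"linear": [0.61, -0.14, -1.36], "delta_rot": [0, 0, 0], "grip": 125}, {"linear": [0.61, -0.14, -1.36], "delta_rot": [0, 0, 0], "grip": 125}])

```text
time: 7.25
ee_pos: [0.5937, -0.0383, 0.1785]
tcp_rot: [164.4, -19.3, 27.7]
wrist_force: [-0.6, -0.5, -1.1]
opening: 0.0561
grasp_force: 64.8
```

```bash
python3 st.py
```

```text
t 7.25 q [ -1.5 -13.9 -17.8  62.   -4.6 152.5] along 34.28 off(ex,ey)mm -0.58 0.05 tilt err deg [ 0.06 -0.  ]
F u,ex,ey -0.8 -1.0 -0.4 M 0.0 0.14 0.61 open 0.0561 ex [ 0.912 -0.     0.409] ey [ 0.037  0.996 -0.083]
```

Call:
play_rows(targets=[{"linear": [0.2, -0.05, -0.45], "delta_rot": [0, 0, 0], "grip": 125}, {"linear": [0.41, -0.09, -0.91], "delta_rot": [0, 0, 0], "grip": 125}, {"linear": [0.57, -0.13, -1.27], "delta_rot": [0, 0, 0], "grip": 125}, {"linear": [0.57, -0.13, -1.27], "delta_rot": [0, 0, 0], "grip": 125}])

```text
time: 7.65
ee_pos: [0.5994, -0.0396, 0.1658]
tcp_rot: [164.4, -19.3, 27.7]
wrist_force: [0.1, 0.4, -2.1]
opening: 0.0559
grasp_force: 64.8
```

```bash
python3 st.py
```

```text
t 7.65 q [ -1.6 -13.1 -18.5  60.4  -4.6 152.4] along 20.33 off(ex,ey)mm -0.6 0.02 tilt err deg [0.07 0.  ]
F u,ex,ey -1.9 -0.8 0.5 M -0.04 0.11 0.57 open 0.0559 ex [ 0.912 -0.     0.409] ey [ 0.037  0.996 -0.083]
```

Call:
play_rows(targets=[{"linear": [0.12, -0.03, -0.27], "delta_rot": [0, 0, 0], "grip": 125}, {"linear": [0.24, -0.055, -0.55], "delta_rot": [0, 0, 0], "grip": 125}, {"linear": [0.37, -0.08, -0.82], "delta_rot": [0, 0, 0], "grip": 125}, {"linear": [0.37, -0.08, -0.82], "delta_rot": [0, 0, 0], "grip": 125}])

```text
time: 8.05
ee_pos: [0.6032, -0.0404, 0.158]
tcp_rot: [164.3, -19.3, 27.7]
wrist_force: [0.7, -0.6, -2.4]
opening: 0.0557
grasp_force: 64.8
```

```bash
python3 st.py
```

```text
t 8.05 q [ -1.7 -12.6 -18.9  59.4  -4.6 152.3] along 11.59 off(ex,ey)mm -0.36 0.04 tilt err deg [0.04 0.  ]
F u,ex,ey -2.6 -0.4 -0.4 M -0.02 0.11 0.51 open 0.0557 ex [ 0.912 -0.     0.409] ey [ 0.037  0.996 -0.083]
```

Call:
play_rows(targets=[{"linear": [0.04, -0.01, -0.09], "delta_rot": [0, 0, 0], "grip": 125}, {"linear": [0.08, -0.02, -0.18], "delta_rot": [0, 0, 0], "grip": 125}, {"linear": [0.08, -0.02, -0.18], "delta_rot": [0, 0, 0], "grip": 125}])

```text
time: 8.35
ee_pos: [0.6041, -0.0406, 0.1567]
tcp_rot: [164.3, -19.3, 27.7]
wrist_force: [-0.7, 0.1, -2.1]
opening: 0.056
grasp_force: 64.8
```

```bash
python3 st.py
```

```text
t 8.35 q [ -1.7 -12.5 -19.   59.2  -4.6 152.3] along 10.05 off(ex,ey)mm -0.05 -0.01 tilt err deg [0. 0.]
F u,ex,ey -1.6 -1.5 0.2 M -0.03 0.09 0.53 open 0.056 ex [ 0.912 -0.     0.409] ey [ 0.037  0.996 -0.083]
```

Call:
play_rows(targets=[{"linear": [0.04, -0.01, -0.09], "delta_rot": [0, 0, 0], "grip": 125}, {"linear": [0.06, -0.014, -0.14], "delta_rot": [0, 0, 0], "grip": 125}, {"linear": [0.06, -0.014, -0.14], "delta_rot": [0, 0, 0], "grip": 125}])

```text
time: 8.65
ee_pos: [0.6046, -0.0407, 0.1557]
tcp_rot: [164.3, -19.3, 27.7]
wrist_force: [-4.0, 0.8, 1.3]
opening: 0.0555
grasp_force: 65.3
```

```bash
python3 st.py
```

```text
t 8.65 q [ -1.7 -12.4 -19.1  59.1  -4.6 152.3] along 8.9 off(ex,ey)mm 0.05 -0.04 tilt err deg [-0.02  0.  ]
F u,ex,ey 2.9 -3.1 0.5 M -0.01 0.03 0.94 open 0.0555 ex [ 0.912 -0.     0.409] ey [ 0.037  0.996 -0.083]
```

Call:
play_rows(targets=[{"linear": [0.04, -0.01, -0.09], "delta_rot": [0, 0, 0], "grip": 125}, {"linear": [0.04, -0.01, -0.09], "delta_rot": [0, 0, 0], "grip": 125}])

```text
time: 8.85
ee_pos: [0.6051, -0.0408, 0.1548]
tcp_rot: [164.3, -19.3, 27.7]
wrist_force: [-5.1, 1.0, 3.0]
opening: 0.0556
grasp_force: 65.5
```

```bash
python3 st.py
```

```text
t 8.85 q [ -1.7 -12.3 -19.1  58.9  -4.5 152.3] along 7.87 off(ex,ey)mm 0.1 -0.06 tilt err deg [-0.02  0.  ]
F u,ex,ey 4.9 -3.4 0.6 M -0.05 -0.02 1.01 open 0.0556 ex [ 0.912 -0.     0.409] ey [ 0.037  0.996 -0.083]
```

Contact at about 9.4 mm, and the force matches the flange spring, so the disc is seated. I'll release and retreat along the axis.

Call:
play_rows(targets=[{"linear": [-0.05, 0.01, 0.12], "delta_rot": [0, 0, 0], "grip": 125}, {"linear": [-0.05, 0.01, 0.12], "delta_rot": [0, 0, 0], "grip": 0}, {"linear": [-0.05, 0.01, 0.12], "delta_rot": [0, 0, 0], "grip": 0}, {"linear": [-0.05, 0.01, 0.12], "delta_rot": [0, 0, 0], "grip": 0}, {"linear": [-0.05, 0.01, 0.12], "delta_rot": [0, 0, 0], "grip": 0}, {"linear": [-0.8, 0.18, 1.8], "delta_rot": [0, 0, 0], "grip": 0}, {"linear": [-2.4, 0.55, 5.4], "delta_rot": [0, 0, 0], "grip": 0}, {"linear": [-4, 0.9, 9], "delta_rot": [0, 0, 0], "grip": 0}, {"linear": [-5, 1.1, 11], "delta_rot": [0, 0, 0], "grip": 0}, {"linear": [-5, 1.1, 11], "delta_rot": [0, 0, 0], "grip": 0}])

```text
time: 9.85
ee_pos: [0.5555, -0.0297, 0.269]
tcp_rot: [164.1, -19.6, 27.7]
wrist_force: [0.2, 0.1, -0.1]
opening: 0.0851
grasp_force: 0.0
```

```bash
python3 st.py; python3 - <<'E'
from h import *
p0=bot.get_obs()["ee_pos"]; r0=R.from_euler("xyz",bot.get_obs()["tcp_rot"],degrees=True)
print(p0)
for psi in(-11,169): go(p0,r0,[.449,.293,.20],R0(psi))
E
```

```text
t 9.85 q [ -0.5 -18.4 -11.3  72.5  -5.1 153.4] along 132.91 off(ex,ey)mm 1.61 -0.32 tilt err deg [-0.36 -0.  ]
F u,ex,ey -0.1 0.1 0.1 M -0.0 0.03 0.36 open 0.0851 ex [ 0.912 -0.     0.409] ey [ 0.037  0.996 -0.083]
[ 0.55549367 -0.02965423  0.26904671]
lin cm [-10.65  32.27  -6.9 ] rot [ 0.2253  0.3829 -0.6179]
lin cm [-10.65  32.27  -6.9 ] rot [-0.4956  0.2916  2.4627]
```

```bash
python3 - <<'E'
from h import *
p0=bot.get_obs()["ee_pos"]; r0=R.from_euler("xyz",bot.get_obs()["tcp_rot"],degrees=True)
go(p0,Rt(25),[.4488,.293,.18],R0(79))
Y=np.array([np.cos(np.radians(-11)),np.sin(np.radians(-11))])
for n in("side","top"):
    p=bot.camera(n); P,uv=cloud(p)
    s=(np.hypot(P[:,0]-.515,P[:,1]-.30)<.05)&(P[:,2]>.046)&(P[:,2]<.062)
    c=cv2.minEnclosingCircle(P[s,:2].astype(np.float32)); b=np.array(c[0])-[.4488,.293]
    print(n,"pot",c,s.sum(),"along,perp",b@Y,b@[-Y[1],Y[0]])
    s=(np.hypot(P[:,0]-.449,P[:,1]-.293)<.04)&(P[:,2]>.036)&(P[:,2]<.05)
    print("nut",cv2.minAreaRect(P[s,:2].astype(np.float32)*1000),np.median(P[s,2]))
    # disc seated check
    z=(P-S)@u; rad=np.linalg.norm((P-S)-z[:,None]*u,axis=1)
    for a,b in((.037,.063),(.021,.028)):
        s=(rad>a)&(rad<b)&(z>-.01)&(z<.05); q=P[s]; print("disc ring",a,s.sum(),np.percentile(z[s],[10,50,90]).round(4),[((z[s])[((q-S)[:,0]>0)==k].mean().round(4)) for k in(0,1)])
E
```

```text
lin cm [-10.67  32.27  -8.9 ] rot [-0.1108  0.4331  0.9274]
side pot ((0.5269749760627747, 0.30414557456970215), 0.021933402866125107) 244 along,perp 0.07461200568205083 0.025857287618886123
nut ((448.18109130859375, 293.84173583984375), (58.94358444213867, 45.09855651855469), 77.10677337646484) 0.04101867549140836
disc ring 0.037 777 [0.0006 0.003  0.0056] [np.float64(0.0027), np.float64(0.0036)]
disc ring 0.021 95 [0.0096 0.0234 0.0265] [np.float64(0.023), np.float64(0.0192)]
top pot ((0.506832480430603, 0.30216142535209656), 0.04083267226815224) 117 along,perp 0.0552181779459238 0.02006622345491695
nut ((449.8789367675781, 292.29803466796875), (59.09026336669922, 42.34983444213867), 78.0945053100586) 0.04194148683724497
disc ring 0.037 327 [0.0015 0.0048 0.0083] [np.float64(0.0042), np.float64(0.0049)]
disc ring 0.021 28 [0.0223 0.0254 0.03  ] [np.float64(nan), np.float64(0.0256)]<stdin>:15: RuntimeWarning: Mean of empty slice.
  ret = ret.dtype.type(ret / rcount)
```

The disc sits flat (plate top at 3–5 mm, symmetric). The pot is 75 mm from the nut, so I'll pre-close the fingers to about 60 mm for clearance and move over the nut.

Call:
play_rows(targets=[{"linear": [-10.7, 32.3, -8.9], "delta_rot": [-0.1108, 0.4331, 0.9174], "grip": 75}, {"linear": [-10.7, 32.3, -8.9], "delta_rot": [-0.1108, 0.4331, 0.9174], "grip": 75}, {"linear": [-10.7, 32.3, -8.9], "delta_rot": [-0.1108, 0.4331, 0.9174], "grip": 75}, {"linear": [-10.7, 32.3, -8.9], "delta_rot": [-0.1108, 0.4331, 0.9174], "grip": 75}, {"linear": [-10.7, 32.3, -8.9], "delta_rot": [-0.1108, 0.4331, 0.9174], "grip": 75}, {"linear": [-10.7, 32.3, -8.9], "delta_rot": [-0.1108, 0.4331, 0.9174], "grip": 75}, {"linear": [-10.7, 32.3, -8.9], "delta_rot": [-0.1108, 0.4331, 0.9174], "grip": 75}, {"linear": [-10.7, 32.3, -8.9], "delta_rot": [-0.1108, 0.4331, 0.9174], "grip": 75}, {"linear": [-10.7, 32.3, -8.9], "delta_rot": [-0.1108, 0.4331, 0.9174], "grip": 75}, {"linear": [-10.7, 32.3, -8.9], "delta_rot": [-0.1108, 0.4331, 0.9174], "grip": 75}])

```text
time: 10.95
ee_pos: [0.4482, 0.2924, 0.1748]
tcp_rot: [179.9, 0.1, 78.4]
wrist_force: [-0.4, -0.7, -0.2]
opening: 0.0602
grasp_force: 0.0
```

Call:
play_rows(targets=[{"linear": [0, 0, 0], "delta_rot": [0, 0, 0], "grip": 75}, {"linear": [0, 0, 0], "delta_rot": [0, 0, 0], "grip": 75}, {"linear": [0, 0, 0], "delta_rot": [0, 0, 0], "grip": 75}])

```text
time: 11.25
ee_pos: [0.4484, 0.2925, 0.1761]
tcp_rot: [179.9, 0.0, 78.3]
wrist_force: [-0.3, -0.0, 0.6]
opening: 0.0604
grasp_force: 0.0
```

```bash
python3 st.py; python3 - <<'E'
from h import *
o=bot.get_obs();p0=o["ee_pos"]; r0=R.from_euler("xyz",o["tcp_rot"],degrees=True)
print(p0,o["tcp_rot"])
go(p0,r0,[.449,.293,.021],R0(78))
E
```

```text
t 11.25 q [ 3.320e+01  2.100e+00  9.000e-01  8.880e+01 -1.000e-01  1.348e+02] along 121.55 off(ex,ey)mm -134.17 324.19 tilt err deg [23.33 -4.72]
F u,ex,ey 0.7 0.0 -0.1 M 0.01 0.03 0.01 open 0.0604 ex [ 0.912 -0.     0.409] ey [ 0.037  0.996 -0.083]
[0.44838554 0.29245507 0.17607042] [1.79863745e+02 4.40929861e-02 7.83487392e+01]
lin cm [  0.06   0.05 -15.51] rot [ 0.0012  0.0022 -0.0061]
```

Call:
play_rows(targets=[{"linear": [0.05, 0.05, -5], "delta_rot": [0.001, 0.002, -0.005], "grip": 75}, {"linear": [0.05, 0.05, -10], "delta_rot": [0.001, 0.002, -0.005], "grip": 75}, {"linear": [0.05, 0.05, -12.5], "delta_rot": [0.001, 0.002, -0.005], "grip": 75}, {"linear": [0.05, 0.05, -14.5], "delta_rot": [0.001, 0.002, -0.005], "grip": 75}, {"linear": [0.05, 0.05, -15.5], "delta_rot": [0.001, 0.002, -0.005], "grip": 75}, {"linear": [0.05, 0.05, -15.5], "delta_rot": [0.001, 0.002, -0.005], "grip": 75}, {"linear": [0.05, 0.05, -15.5], "delta_rot": [0.001, 0.002, -0.005], "grip": 75}])

```text
time: 11.95
ee_pos: [0.4491, 0.2938, 0.0217]
tcp_rot: [180.0, 0.0, 78.1]
wrist_force: [0.5, 0.2, 0.5]
opening: 0.0602
grasp_force: 0.0
```

Call:
play_rows(targets=[{"linear": [0, 0, 0], "delta_rot": [0, 0, 0], "grip": 160}, {"linear": [0, 0, 0], "delta_rot": [0, 0, 0], "grip": 160}, {"linear": [0, 0, 0], "delta_rot": [0, 0, 0], "grip": 160}, {"linear": [0, 0, 0], "delta_rot": [0, 0, 0], "grip": 160}, {"linear": [0, 0, 0], "delta_rot": [0, 0, 0], "grip": 160}], force=25)

```text
time: 12.45
ee_pos: [0.4493, 0.2942, 0.0221]
tcp_rot: [179.9, -0.0, 78.1]
wrist_force: [-0.8, -1.0, 5.8]
opening: 0.0415
grasp_force: 25.3
```

```bash
python3 - <<'E'
from h import *
o=bot.get_obs();print({k:np.round(o[k],4) for k in("time","ee_pos","tcp_rot","wrist_force","torque","opening","grasp_force")})
E
```

```text
{'time': np.float64(12.45), 'ee_pos': array([0.4493, 0.2942, 0.0221]), 'tcp_rot': array([ 1.799404e+02, -3.710000e-02,  7.814320e+01]), 'wrist_force': array([-0.8416, -1.0333,  5.7831]), 'torque': array([-0.1619,  0.2988, -0.068 ]), 'opening': np.float64(0.0415), 'grasp_force': np.float64(25.2831)}
```

Call:
play_rows(targets=[{"linear": [0, 0, 0.5], "delta_rot": [0, 0, 0], "grip": 160}, {"linear": [0, 0, 3], "delta_rot": [0, 0, 0], "grip": 160}, {"linear": [0, 0, 8], "delta_rot": [0, 0, 0], "grip": 160}, {"linear": [0, 0, 13], "delta_rot": [0, 0, 0], "grip": 160}, {"linear": [0, 0, 18], "delta_rot": [0, 0, 0], "grip": 160}, {"linear": [0, 0, 23], "delta_rot": [0, 0, 0], "grip": 160}, {"linear": [0, 0, 25], "delta_rot": [0, 0, 0], "grip": 160}, {"linear": [0, 0, 25], "delta_rot": [0, 0, 0], "grip": 160}], force=60)

```text
time: 13.25
ee_pos: [0.4494, 0.2942, 0.2746]
tcp_rot: [179.8, -0.2, 78.1]
wrist_force: [0.5, -0.0, -1.0]
opening: 0.0413
grasp_force: 61.8
```

```bash
python3 - <<'E'
from h import *
o=bot.get_obs();p0=o["ee_pos"];r0=R.from_euler("xyz",o["tcp_rot"],degrees=True); print(p0,o["tcp_rot"],o["opening"],o["wrist_force"])
go(p0,r0,S+(.110+.018)*u,Rt(78)); go(p0,r0,S+(.075+.018)*u,Rt(78))
E
```

```text
[0.44935493 0.29423208 0.274554  ] [179.79075606  -0.19057968  78.1475713 ] 0.04127883704289781 [ 0.46500779 -0.02348868 -0.99622022]
lin cm [ 10.67 -32.4   -1.07] rot [-0.0963 -0.4163 -0.0033]
lin cm [ 12.09 -32.72  -4.25] rot [-0.0963 -0.4163 -0.0033]
```

Call:
play_rows(targets=[{"linear": [10.7, -32.4, -0.8], "delta_rot": [-0.0963, -0.4163, -0.003], "grip": 160}, {"linear": [10.7, -32.4, -0.8], "delta_rot": [-0.0963, -0.4163, -0.003], "grip": 160}, {"linear": [10.7, -32.4, -0.8], "delta_rot": [-0.0963, -0.4163, -0.003], "grip": 160}, {"linear": [10.7, -32.4, -0.8], "delta_rot": [-0.0963, -0.4163, -0.003], "grip": 160}, {"linear": [10.7, -32.4, -0.8], "delta_rot": [-0.0963, -0.4163, -0.003], "grip": 160}, {"linear": [10.7, -32.4, -0.8], "delta_rot": [-0.0963, -0.4163, -0.003], "grip": 160}, {"linear": [10.7, -32.4, -0.8], "delta_rot": [-0.0963, -0.4163, -0.003], "grip": 160}, {"linear": [10.7, -32.4, -0.8], "delta_rot": [-0.0963, -0.4163, -0.003], "grip": 160}, {"linear": [10.7, -32.4, -0.8], "delta_rot": [-0.0963, -0.4163, -0.003], "grip": 160}, {"linear": [10.7, -32.4, -0.8], "delta_rot": [-0.0963, -0.4163, -0.003], "grip": 160}])

```text
time: 14.25
ee_pos: [0.5551, -0.0297, 0.2616]
tcp_rot: [155.6, 0.5, 77.9]
wrist_force: [1.0, 0.2, -1.3]
opening: 0.0408
grasp_force: 61.7
```

Call:
play_rows(targets=[{"linear": [0, 0, 0], "delta_rot": [0, 0, 0], "grip": 160}, {"linear": [0, 0, 0], "delta_rot": [0, 0, 0], "grip": 160}, {"linear": [0, 0, 0], "delta_rot": [0, 0, 0], "grip": 160}, {"linear": [0, 0, 0], "delta_rot": [0, 0, 0], "grip": 160}])

```text
time: 14.65
ee_pos: [0.5555, -0.0298, 0.2626]
tcp_rot: [155.6, 0.5, 77.9]
wrist_force: [0.7, 0.1, -1.4]
opening: 0.0413
grasp_force: 61.7
```

```bash
python3 st.py; python3 - <<'E'
from h import *
from scipy.optimize import least_squares
o=bot.get_obs();p0=o["ee_pos"];r0=R.from_euler("xyz",o["tcp_rot"],degrees=True)
go(p0,r0,S+(.075+.018)*u,Rt(78))
for n in("side","top"):
    p=bot.camera(n); P,uv=cloud(p)
    # spindle + collar still visible: shift check
    z=(P-S)@u; d=(P-S)-z[:,None]*u
    s=(z>.026)&(z<.058)&(np.linalg.norm(d,axis=1)<.028)
    print(n,s.sum(), d[s].mean(0).round(4) if s.any() else "")
p=bot.camera("side"); c=p["color"][...,::-1]; x,y=proj(p,p0)[0].astype(int)
cv2.imwrite("pics/n.png",cv2.resize(c[y-30:y+60,x-60:x+60],None,fx=6,fy=6,interpolation=cv2.INTER_CUBIC))
E
```

```text
t 14.65 q [ -0.4 -17.9 -11.5  72.5  -5.3 100.5] along 126.99 off(ex,ey)mm -1.0 0.09 tilt err deg [0.27 0.17]
F u,ex,ey -1.6 0.1 0.2 M 0.05 0.16 0.48 open 0.0413 ex [ 0.912 -0.     0.409] ey [ 0.037  0.996 -0.083]
lin cm [ 1.48 -0.32 -3.05] rot [ 0.003  -0.0049  0.0007]
side 177 [-0.003   0.0068 -0.002 ]
top 5 [ 0.0148 -0.0155  0.0082]
```

View pics/n.png

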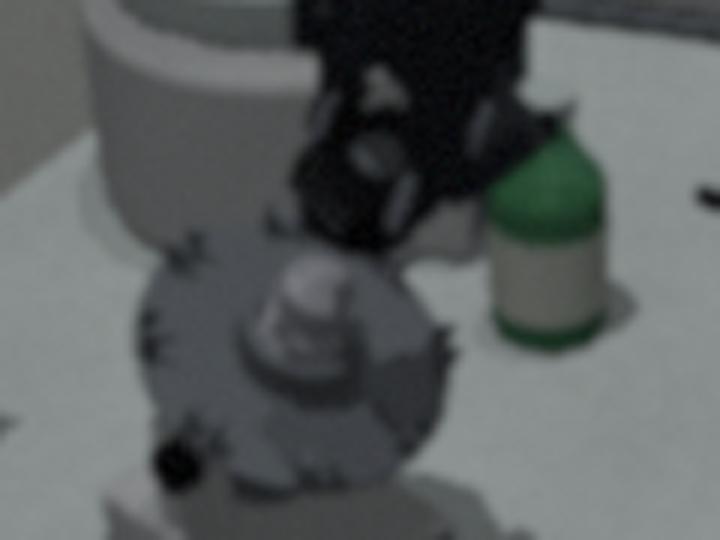

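The side crop shows the seated disc with the spindle at (310,290), and the nut held above at (360,180). I'm moving in towards the tip.

Call:
play_rows(targets=[{"linear": [1.0, -0.18, -2.0], "delta_rot": [0.003, -0.005, 0.001], "grip": 160}, {"linear": [1.48, -0.24, -3.06], "delta_rot": [0.003, -0.005, 0.001], "grip": 160}, {"linear": [1.89, -0.33, -3.97], "delta_rot": [0.003, -0.005, 0.001], "grip": 160}, {"linear": [1.89, -0.33, -3.97], "delta_rot": [0.003, -0.005, 0.001], "grip": 160}, {"linear": [1.89, -0.33, -3.97], "delta_rot": [0.003, -0.005, 0.001], "grip": 160}])

```text
time: 15.3
ee_pos: [0.5744, -0.0337, 0.223]
tcp_rot: [155.3, 0.3, 77.9]
wrist_force: [-0.7, -0.4, -0.3]
opening: 0.0407
grasp_force: 61.7
```

```bash
python3 st.py
```

```text
t 15.3 q [ -0.9 -16.4 -14.8  67.4  -4.9 100.1] along 82.98 off(ex,ey)mm 0.02 0.25 tilt err deg [0.01 0.02]
F u,ex,ey 0.0 -0.8 -0.4 M -0.08 0.07 0.47 open 0.0407 ex [ 0.912 -0.     0.409] ey [ 0.037  0.996 -0.083]
```

Call:
play_rows(targets=[{"linear": [0.2, -0.05, -0.45], "delta_rot": [0, 0, 0], "grip": 160}, {"linear": [0.41, -0.09, -0.91], "delta_rot": [0, 0, 0], "grip": 160}, {"linear": [0.49, -0.11, -1.09], "delta_rot": [0, 0, 0], "grip": 160}, {"linear": [0.49, -0.11, -1.09], "delta_rot": [0, 0, 0], "grip": 160}])

```text
time: 15.7
ee_pos: [0.5793, -0.0347, 0.2114]
tcp_rot: [155.3, 0.3, 77.9]
wrist_force: [-0.5, 0.6, -1.5]
opening: 0.0405
grasp_force: 61.7
```

```bash
python3 st.py
```

```text
t 15.7 q [ -1.1 -15.8 -15.6  66.   -4.8  99.9] along 70.41 off(ex,ey)mm -0.29 0.31 tilt err deg [0.04 0.02]
F u,ex,ey -1.1 -1.1 0.7 M 0.06 0.08 0.45 open 0.0405 ex [ 0.912 -0.     0.409] ey [ 0.037  0.996 -0.083]
```

Call:
play_rows(targets=[{"linear": [0.12, -0.03, -0.27], "delta_rot": [0, 0, 0], "grip": 160}, {"linear": [0.24, -0.055, -0.55], "delta_rot": [0, 0, 0], "grip": 160}, {"linear": [0.24, -0.055, -0.55], "delta_rot": [0, 0, 0], "grip": 160}])

```text
time: 16.0
ee_pos: [0.5818, -0.0353, 0.2059]
tcp_rot: [155.3, 0.3, 77.9]
wrist_force: [1.4, -0.1, -1.4]
opening: 0.0409
grasp_force: 61.7
```

```bash
python3 st.py
```

```text
t 16.0 q [ -1.1 -15.5 -16.   65.3  -4.8  99.9] along 64.3 off(ex,ey)mm -0.25 0.31 tilt err deg [0.03 0.02]
F u,ex,ey -1.9 0.7 0.1 M -0.03 0.12 0.41 open 0.0409 ex [ 0.912 -0.     0.409] ey [ 0.037  0.996 -0.083]
```

Call:
play_rows(targets=[{"linear": [0.12, -0.03, -0.27], "delta_rot": [0, 0, 0], "grip": 160}, {"linear": [0.24, -0.055, -0.55], "delta_rot": [0, 0, 0], "grip": 160}, {"linear": [0.24, -0.055, -0.55], "delta_rot": [0, 0, 0], "grip": 160}])

```text
time: 16.3
ee_pos: [0.5843, -0.0358, 0.2006]
tcp_rot: [155.3, 0.3, 77.9]
wrist_force: [0.3, 0.1, 0.4]
opening: 0.0409
grasp_force: 61.9
```

```bash
python3 st.py
```

```text
t 16.3 q [ -1.2 -15.2 -16.4  64.6  -4.8  99.8] along 58.43 off(ex,ey)mm -0.17 0.35 tilt err deg [0.01 0.01]
F u,ex,ey 0.2 0.5 0.1 M 0.05 0.19 0.42 open 0.0409 ex [ 0.912 -0.     0.409] ey [ 0.037  0.996 -0.083]
```

Call:
play_rows(targets=[{"linear": [0.1, -0.023, -0.23], "delta_rot": [0, 0, 0], "grip": 160}, {"linear": [0.2, -0.046, -0.45], "delta_rot": [0, 0, 0], "grip": 160}, {"linear": [0.2, -0.046, -0.45], "delta_rot": [0, 0, 0], "grip": 160}])

```text
time: 16.6
ee_pos: [0.5865, -0.036, 0.1962]
tcp_rot: [155.3, 0.2, 77.9]
wrist_force: [3.8, 2.3, -2.0]
opening: 0.0409
grasp_force: 61.5
```

```bash
python3 st.py
```

```text
t 16.6 q [ -1.2 -15.  -16.7  64.   -4.7  99.8] along 53.53 off(ex,ey)mm 0.06 0.62 tilt err deg [-0.02 -0.03]
F u,ex,ey -3.1 2.7 2.6 M 0.01 0.77 -0.31 open 0.0409 ex [ 0.912 -0.     0.409] ey [ 0.037  0.996 -0.083]
```

Call:
play_rows(targets=[{"linear": [0.04, -0.01, -0.09], "delta_rot": [0, 0, 0], "grip": 160}, {"linear": [0.08, -0.018, -0.18], "delta_rot": [0, 0, 0], "grip": 160}, {"linear": [0.08, -0.018, -0.18], "delta_rot": [0, 0, 0], "grip": 160}])

```text
time: 16.9
ee_pos: [0.5872, -0.0362, 0.1948]
tcp_rot: [155.3, 0.2, 77.9]
wrist_force: [3.6, 5.1, 0.2]
opening: 0.0407
grasp_force: 61.9
```

```bash
python3 st.py
```

```text
t 16.9 q [ -1.2 -14.9 -16.8  63.8  -4.7  99.8] along 51.93 off(ex,ey)mm 0.17 0.57 tilt err deg [-0.04 -0.02]
F u,ex,ey -0.9 3.4 5.2 M -0.04 1.05 -0.29 open 0.0407 ex [ 0.912 -0.     0.409] ey [ 0.037  0.996 -0.083]
```

Side force shows about 1 mm of misalignment. I'll shift with the force and continue down.

Call:
play_rows(targets=[{"linear": [0.06, 0.1, 0.017], "delta_rot": [0, 0, 0], "grip": 160}, {"linear": [0.06, 0.1, 0.017], "delta_rot": [0, 0, 0], "grip": 160}])

```text
time: 17.1
ee_pos: [0.5872, -0.0358, 0.1943]
tcp_rot: [155.4, 0.3, 77.9]
wrist_force: [0.4, 1.0, 0.7]
opening: 0.0409
grasp_force: 61.7
```

```bash
python3 st.py
```

```text
t 17.1 q [ -1.1 -14.8 -16.7  63.9  -4.8  99.9] along 51.53 off(ex,ey)mm -0.03 0.99 tilt err deg [0.06 0.07]
F u,ex,ey 0.6 0.7 1.0 M -0.05 0.19 0.4 open 0.0409 ex [ 0.912 -0.     0.409] ey [ 0.037  0.996 -0.083]
```

Call:
play_rows(targets=[{"linear": [0.04, -0.01, -0.09], "delta_rot": [0, 0, 0], "grip": 160}, {"linear": [0.08, -0.018, -0.18], "delta_rot": [0, 0, 0], "grip": 160}, {"linear": [0.08, -0.018, -0.18], "delta_rot": [0, 0, 0], "grip": 160}])

```text
time: 17.4
ee_pos: [0.588, -0.0359, 0.1932]
tcp_rot: [155.3, 0.3, 77.9]
wrist_force: [-3.4, 1.1, 3.6]
opening: 0.0408
grasp_force: 62.5
```

```bash
python3 st.py
```

```text
t 17.4 q [ -1.2 -14.7 -16.8  63.7  -4.8  99.9] along 50.2 off(ex,ey)mm 0.24 1.01 tilt err deg [0.02 0.05]
F u,ex,ey 4.7 -1.7 0.6 M -0.03 0.05 0.95 open 0.0408 ex [ 0.912 -0.     0.409] ey [ 0.037  0.996 -0.083]
```

Contact at about s=32 mm, so the lugs are resting on the ridges. Next I'll turn anticlockwise in steps, orbiting about the axis.

```bash
python3 - <<'E'
from h import *
ex=np.cross([0,1,0],u);ex/=np.linalg.norm(ex);ey=np.cross(u,ex)
off=.02*ex+.1*ey; prev=off
for a in range(15,151,15):
    v=R.from_rotvec(np.radians(a)*u).apply(off); print(a,(v-prev).round(3)); prev=v
print("15deg rv",(np.radians(15)*u).round(4), (np.radians(7.5)*u).round(4))
E
```

```text
15 [-0.024  0.002 -0.011]
30 [-0.024 -0.005 -0.01 ]
45 [-0.022 -0.012 -0.009]
60 [-0.019 -0.017 -0.007]
75 [-0.014 -0.022 -0.004]
90 [-0.009 -0.025 -0.001]
105 [-0.003 -0.026  0.001]
120 [ 0.004 -0.026  0.004]
135 [ 0.01  -0.024  0.007]
150 [ 0.015 -0.02   0.009]
15deg rv [-0.1067  0.024   0.2379] [-0.0533  0.012   0.1189]
```

Call:
play_rows(targets=[{"linear": [-0.012, 0.001, -0.005], "delta_rot": [-0.0533, 0.012, 0.1189], "grip": 160}, {"linear": [-0.024, 0.002, -0.011], "delta_rot": [-0.1067, 0.024, 0.2379], "grip": 160}, {"linear": [-0.024, 0.002, -0.011], "delta_rot": [-0.1067, 0.024, 0.2379], "grip": 160}])

```text
time: 17.7
ee_pos: [0.588, -0.0358, 0.1926]
tcp_rot: [156.2, 6.5, 91.7]
wrist_force: [0.4, -0.0, -1.3]
opening: 0.0409
grasp_force: 61.7
```

```bash
python3 st.py
```

```text
t 17.7 q [ -1.2 -14.7 -16.9  63.7  -4.8  84.7] along 49.69 off(ex,ey)mm -0.02 1.17 tilt err deg [0.02 0.03]
F u,ex,ey -1.3 -0.2 0.1 M -0.03 0.18 0.4 open 0.0409 ex [ 0.912 -0.     0.409] ey [ 0.037  0.996 -0.083]
```

Call:
play_rows(targets=[{"linear": [-0.012, -0.002, -0.005], "delta_rot": [-0.0533, 0.012, 0.1189], "grip": 160}, {"linear": [-0.024, -0.005, -0.01], "delta_rot": [-0.1067, 0.024, 0.2379], "grip": 160}, {"linear": [-0.024, -0.005, -0.01], "delta_rot": [-0.1067, 0.024, 0.2379], "grip": 160}])

```text
time: 18.0
ee_pos: [0.5877, -0.0358, 0.1923]
tcp_rot: [158.4, 12.3, 105.5]
wrist_force: [-0.1, 0.8, -1.3]
opening: 0.0413
grasp_force: 61.7
```

```bash
python3 st.py
```

```text
t 18.0 q [ -1.2 -14.8 -16.9  63.7  -4.8  69.9] along 49.53 off(ex,ey)mm -0.41 1.18 tilt err deg [0.04 0.02]
F u,ex,ey -1.0 -0.7 0.9 M -0.02 0.08 0.49 open 0.0413 ex [ 0.912 -0.     0.409] ey [ 0.037  0.996 -0.083]
```

The axial force vanished, so either the nut dropped or a lug slid off a rib. I'll press down to find out.

Call:
play_rows(targets=[{"linear": [0.04, -0.01, -0.09], "delta_rot": [0, 0, 0], "grip": 160}, {"linear": [0.08, -0.018, -0.18], "delta_rot": [0, 0, 0], "grip": 160}, {"linear": [0.08, -0.018, -0.18], "delta_rot": [0, 0, 0], "grip": 160}])

```text
time: 18.3
ee_pos: [0.5887, -0.0359, 0.1911]
tcp_rot: [158.4, 12.3, 105.5]
wrist_force: [-1.0, -0.1, 1.0]
opening: 0.041
grasp_force: 62.2
```

```bash
python3 st.py
```

```text
t 18.3 q [ -1.2 -14.7 -17.   63.4  -4.8  70. ] along 48.01 off(ex,ey)mm -0.03 1.21 tilt err deg [-0.01  0.02]
F u,ex,ey 1.3 -0.5 -0.2 M -0.05 0.08 0.62 open 0.041 ex [ 0.912 -0.     0.409] ey [ 0.037  0.996 -0.083]
```

It's resting on the ridge (s≈30), so I'll keep turning.

Call:
play_rows(targets=[{"linear": [0.005, -0.01, -0.04], "delta_rot": [-0.0533, 0.012, 0.1189], "grip": 160}, {"linear": [0.005, -0.015, -0.06], "delta_rot": [-0.1067, 0.024, 0.2379], "grip": 160}, {"linear": [0.005, -0.015, -0.06], "delta_rot": [-0.1067, 0.024, 0.2379], "grip": 160}])

```text
time: 18.6
ee_pos: [0.589, -0.0361, 0.192]
tcp_rot: [162.1, 17.5, 120.3]
wrist_force: [-7.9, 0.2, 8.0]
opening: 0.0412
grasp_force: 63.1
```

```bash
python3 st.py
```

```text
t 18.6 q [ -1.2 -14.8 -17.   63.4  -4.8  54.7] along 48.7 off(ex,ey)mm 0.63 0.95 tilt err deg [-0.12  0.03]
F u,ex,ey 10.5 -3.9 -0.8 M 0.01 -0.1 1.01 open 0.0412 ex [ 0.912 -0.     0.409] ey [ 0.037  0.996 -0.083]
```

Call:
play_rows(targets=[{"linear": [-0.01, -0.008, -0.003], "delta_rot": [-0.0533, 0.012, 0.1189], "grip": 160}, {"linear": [-0.019, -0.017, -0.007], "delta_rot": [-0.1067, 0.024, 0.2379], "grip": 160}, {"linear": [-0.019, -0.017, -0.007], "delta_rot": [-0.1067, 0.024, 0.2379], "grip": 160}])

```text
time: 18.9
ee_pos: [0.5884, -0.0363, 0.1929]
tcp_rot: [167.3, 21.5, 135.7]
wrist_force: [-14.6, -0.5, 15.8]
opening: 0.0407
grasp_force: 64.4
```

```bash
python3 st.py
```

```text
t 18.9 q [ -1.2 -14.8 -17.   63.5  -4.8  39.6] along 49.67 off(ex,ey)mm 0.44 0.7 tilt err deg [-0.14  0.04]
F u,ex,ey 20.3 -6.8 -2.4 M 0.08 -0.27 1.97 open 0.0407 ex [ 0.912 -0.     0.409] ey [ 0.037  0.996 -0.083]
```

It's climbing as expected. I'll ease the load and keep turning.

Call:
play_rows(targets=[{"linear": [-0.1, -0.01, 0.085], "delta_rot": [0, 0, 0], "grip": 160}, {"linear": [-0.11, -0.02, 0.085], "delta_rot": [-0.0533, 0.012, 0.1189], "grip": 160}, {"linear": [-0.115, -0.03, 0.08], "delta_rot": [-0.1067, 0.024, 0.2379], "grip": 160}, {"linear": [-0.115, -0.03, 0.08], "delta_rot": [-0.1067, 0.024, 0.2379], "grip": 160}])

```text
time: 19.3
ee_pos: [0.5878, -0.0363, 0.1933]
tcp_rot: [173.5, 24.0, 151.8]
wrist_force: [-7.5, 1.8, 11.2]
opening: 0.041
grasp_force: 63.4
```

```bash
python3 st.py
```

```text
t 19.3 q [ -1.2 -15.  -17.   63.5  -4.7  24.6] along 50.33 off(ex,ey)mm 0.14 0.56 tilt err deg [-0.18  0.01]
F u,ex,ey 13.4 -2.3 0.5 M 0.11 0.09 0.98 open 0.041 ex [ 0.912 -0.     0.409] ey [ 0.037  0.996 -0.083]
```

Call:
play_rows(targets=[{"linear": [-0.005, -0.012, 0.0], "delta_rot": [-0.0533, 0.012, 0.1189], "grip": 160}, {"linear": [-0.005, -0.012, 0.0], "delta_rot": [-0.0533, 0.012, 0.1189], "grip": 160}])

```text
time: 19.5
ee_pos: [0.5875, -0.0365, 0.1917]
tcp_rot: [176.9, 24.6, 159.8]
wrist_force: [-1.6, 0.6, 2.6]
opening: 0.0407
grasp_force: 62.1
```

```bash
python3 st.py
```

```text
t 19.5 q [ -1.3 -14.9 -17.1  63.5  -4.7  17.2] along 48.91 off(ex,ey)mm -0.81 0.51 tilt err deg [-0.07  0.01]
F u,ex,ey 3.1 -0.4 0.3 M 0.15 0.18 0.23 open 0.0407 ex [ 0.912 -0.     0.409] ey [ 0.037  0.996 -0.083]
```

Call:
play_rows(targets=[{"linear": [-0.005, -0.012, 0.0], "delta_rot": [-0.0533, 0.012, 0.1189], "grip": 160}, {"linear": [-0.005, -0.012, 0.0], "delta_rot": [-0.0533, 0.012, 0.1189], "grip": 160}])

```text
time: 19.7
ee_pos: [0.5872, -0.0368, 0.1905]
tcp_rot: [-179.7, 24.7, 167.9]
wrist_force: [1.0, 0.1, -1.5]
opening: 0.0411
grasp_force: 61.8
```

```bash
python3 st.py
```

```text
t 19.7 q [ -1.3 -14.9 -17.2  63.5  -4.7   9.8] along 48.03 off(ex,ey)mm -1.63 0.32 tilt err deg [0.04 0.02]
F u,ex,ey -1.8 0.3 0.2 M -0.03 0.09 0.44 open 0.0411 ex [ 0.912 -0.     0.409] ey [ 0.037  0.996 -0.083]
```

It dropped (force gone). I'll press down to the collar.

Call:
play_rows(targets=[{"linear": [0.06, -0.01, -0.08], "delta_rot": [0, 0, 0], "grip": 160}, {"linear": [0.11, -0.02, -0.17], "delta_rot": [0, 0, 0], "grip": 160}, {"linear": [0.11, -0.02, -0.17], "delta_rot": [0, 0, 0], "grip": 160}])

```text
time: 20.0
ee_pos: [0.5883, -0.0369, 0.1889]
tcp_rot: [-179.8, 24.7, 167.9]
wrist_force: [-0.2, -0.3, -1.2]
opening: 0.041
grasp_force: 61.8
```

```bash
python3 st.py
```

```text
t 20.0 q [ -1.3 -14.7 -17.2  63.2  -4.7   9.8] along 46.05 off(ex,ey)mm -1.25 0.34 tilt err deg [0.03 0.01]
F u,ex,ey -1.1 -0.7 -0.2 M -0.03 0.11 0.45 open 0.041 ex [ 0.912 -0.     0.409] ey [ 0.037  0.996 -0.083]
```

Call:
play_rows(targets=[{"linear": [0.04, -0.01, -0.09], "delta_rot": [0, 0, 0], "grip": 160}, {"linear": [0.06, -0.014, -0.14], "delta_rot": [0, 0, 0], "grip": 160}, {"linear": [0.06, -0.014, -0.14], "delta_rot": [0, 0, 0], "grip": 160}])

```text
time: 20.3
ee_pos: [0.589, -0.0371, 0.1878]
tcp_rot: [-179.7, 24.7, 168.0]
wrist_force: [0.8, 0.2, -0.6]
opening: 0.0407
grasp_force: 61.8
```

```bash
python3 st.py
```

```text
t 20.3 q [ -1.3 -14.6 -17.3  63.1  -4.7   9.7] along 44.79 off(ex,ey)mm -1.1 0.35 tilt err deg [0.01 0.01]
F u,ex,ey -0.9 0.5 0.3 M 0.04 0.08 0.47 open 0.0407 ex [ 0.912 -0.     0.409] ey [ 0.037  0.996 -0.083]
```

Call:
play_rows(targets=[{"linear": [0.04, -0.01, -0.09], "delta_rot": [0, 0, 0], "grip": 160}, {"linear": [0.06, -0.014, -0.14], "delta_rot": [0, 0, 0], "grip": 160}, {"linear": [0.06, -0.014, -0.14], "delta_rot": [0, 0, 0], "grip": 160}])

```text
time: 20.6
ee_pos: [0.5896, -0.0372, 0.1868]
tcp_rot: [-179.7, 24.7, 168.0]
wrist_force: [-1.4, -0.2, 0.4]
opening: 0.041
grasp_force: 62.0
```

```bash
python3 st.py; python3 - <<'E'
from h import *
ex=np.cross([0,1,0],u);ex/=np.linalg.norm(ex);ey=np.cross(u,ex)
off=-.105*ex+.03*ey; prev=off
for a in range(-8,-97,-8):
    v=R.from_rotvec(np.radians(a)*u).apply(off); print(a,(v-prev).round(3)); prev=v
print("8deg rv",(np.radians(-8)*u).round(4))
E
```

```text
t 20.6 q [ -1.3 -14.6 -17.4  62.9  -4.7   9.7] along 43.56 off(ex,ey)mm -0.93 0.31 tilt err deg [-0.02  0.01]
F u,ex,ey 0.9 -1.1 -0.3 M -0.01 0.04 0.52 open 0.041 ex [ 0.912 -0.     0.409] ey [ 0.037  0.996 -0.083]
-8 [0.005 0.014 0.001]
-16 [0.007 0.013 0.002]
-24 [0.009 0.012 0.003]
-32 [0.01  0.011 0.003]
-40 [0.011 0.009 0.004]
-48 [0.012 0.008 0.005]
-56 [0.013 0.006 0.005]
-64 [0.014 0.004 0.006]
-72 [0.014 0.002 0.006]
-80 [ 0.014 -0.001  0.006]
-88 [ 0.014 -0.003  0.006]
-96 [ 0.013 -0.005  0.006]
8deg rv [ 0.0569 -0.0128 -0.1269]
```

It's on the collar at s≈26. Now turning clockwise, following the 2.7 mm draw-in.

Call:
play_rows(targets=[{"linear": [0.02, -0.005, -0.045], "delta_rot": [0, 0, 0], "grip": 160}, {"linear": [0.04, 0.006, -0.077], "delta_rot": [0.0569, -0.0128, -0.1269], "grip": 160}, {"linear": [0.062, 0.016, -0.108], "delta_rot": [0.1138, -0.0256, -0.2538], "grip": 160}, {"linear": [0.062, 0.016, -0.108], "delta_rot": [0.1138, -0.0256, -0.2538], "grip": 160}])

```text
time: 21.0
ee_pos: [0.5905, -0.0369, 0.1861]
tcp_rot: [173.0, 23.8, 150.4]
wrist_force: [-1.6, 1.4, 2.9]
opening: 0.041
grasp_force: 62.3
```

```bash
python3 st.py
```

```text
t 21.0 q [ -1.3 -14.5 -17.4  62.8  -4.7  25.8] along 42.64 off(ex,ey)mm -0.39 0.67 tilt err deg [-0.07  0.01]
F u,ex,ey 3.4 -0.3 1.1 M 0.0 0.03 0.37 open 0.041 ex [ 0.912 -0.     0.409] ey [ 0.037  0.996 -0.083]
```

Call:
play_rows(targets=[{"linear": [0.024, 0.009, -0.03], "delta_rot": [0.0569, -0.0128, -0.1269], "grip": 160}, {"linear": [0.048, 0.016, -0.06], "delta_rot": [0.1138, -0.0256, -0.2538], "grip": 160}, {"linear": [0.048, 0.016, -0.06], "delta_rot": [0.1138, -0.0256, -0.2538], "grip": 160}])

```text
time: 21.3
ee_pos: [0.591, -0.0368, 0.1856]
tcp_rot: [166.5, 21.0, 133.6]
wrist_force: [-1.3, 1.0, 5.7]
opening: 0.0408
grasp_force: 62.5
```

```bash
python3 st.py
```

```text
t 21.3 q [ -1.3 -14.4 -17.4  62.7  -4.7  41.6] along 41.96 off(ex,ey)mm -0.2 0.87 tilt err deg [-0.07  0.01]
F u,ex,ey 5.8 1.1 0.5 M -0.02 0.07 0.23 open 0.0408 ex [ 0.912 -0.     0.409] ey [ 0.037  0.996 -0.083]
```

Call:
play_rows(targets=[{"linear": [0.026, 0.006, -0.029], "delta_rot": [0.0569, -0.0128, -0.1269], "grip": 160}, {"linear": [0.052, 0.011, -0.056], "delta_rot": [0.1138, -0.0256, -0.2538], "grip": 160}, {"linear": [0.052, 0.011, -0.056], "delta_rot": [0.1138, -0.0256, -0.2538], "grip": 160}])

```text
time: 21.6
ee_pos: [0.5914, -0.0367, 0.1851]
tcp_rot: [161.3, 16.5, 117.4]
wrist_force: [-3.0, 1.7, 5.1]
opening: 0.0412
grasp_force: 62.7
```

```bash
python3 st.py
```

```text
t 21.6 q [ -1.3 -14.4 -17.4  62.6  -4.7  57.6] along 41.37 off(ex,ey)mm 0.07 1.03 tilt err deg [-0.07  0.01]
F u,ex,ey 6.0 -0.7 1.1 M -0.03 0.16 0.31 open 0.0412 ex [ 0.912 -0.     0.409] ey [ 0.037  0.996 -0.083]
```

Call:
play_rows(targets=[{"linear": [0.026, 0.003, -0.029], "delta_rot": [0.0569, -0.0128, -0.1269], "grip": 160}, {"linear": [0.045, 0.005, -0.04], "delta_rot": [0.1138, -0.0256, -0.2538], "grip": 160}, {"linear": [0.045, 0.005, -0.04], "delta_rot": [0.1138, -0.0256, -0.2538], "grip": 160}])

```text
time: 21.9
ee_pos: [0.592, -0.0366, 0.185]
tcp_rot: [157.6, 10.9, 102.0]
wrist_force: [-4.2, 1.3, 7.4]
opening: 0.0407
grasp_force: 62.8
```

```bash
python3 st.py
```

```text
t 21.9 q [ -1.3 -14.3 -17.4  62.6  -4.7  73.6] along 40.99 off(ex,ey)mm 0.51 1.16 tilt err deg [-0.09  0.01]
F u,ex,ey 8.6 -0.8 0.5 M -0.1 0.13 0.36 open 0.0407 ex [ 0.912 -0.     0.409] ey [ 0.037  0.996 -0.083]
```

Call:
play_rows(targets=[{"linear": [-0.015, 0.005, 0.045], "delta_rot": [0, 0, 0], "grip": 160}, {"linear": [-0.002, 0.005, 0.051], "delta_rot": [0.0569, -0.0128, -0.1269], "grip": 160}, {"linear": [-0.002, 0.005, 0.051], "delta_rot": [0.0569, -0.0128, -0.1269], "grip": 160}])

```text
time: 22.2
ee_pos: [0.5918, -0.0366, 0.1851]
tcp_rot: [156.4, 7.8, 94.5]
wrist_force: [-2.4, 1.1, 6.3]
opening: 0.0407
grasp_force: 62.6
```

```bash
python3 st.py
```

```text
t 22.2 q [ -1.3 -14.3 -17.4  62.6  -4.7  81.6] along 41.17 off(ex,ey)mm 0.4 1.13 tilt err deg [-0.05  0.01]
F u,ex,ey 6.8 0.4 0.5 M -0.03 0.16 0.24 open 0.0407 ex [ 0.912 -0.     0.409] ey [ 0.037  0.996 -0.083]
```

Call:
play_rows(targets=[{"linear": [0.007, -0.001, 0.003], "delta_rot": [0.0285, -0.0064, -0.0635], "grip": 160}, {"linear": [0.007, -0.001, 0.003], "delta_rot": [0.0285, -0.0064, -0.0635], "grip": 160}])

```text
time: 22.4
ee_pos: [0.5919, -0.0365, 0.1851]
tcp_rot: [156.0, 6.2, 91.0]
wrist_force: [-3.5, 3.1, 4.9]
opening: 0.041
grasp_force: 62.6
```

```bash
python3 st.py
```

```text
t 22.4 q [ -1.3 -14.3 -17.4  62.6  -4.7  85.4] along 41.15 off(ex,ey)mm 0.45 1.26 tilt err deg [-0.05 -0.01]
F u,ex,ey 6.1 -1.2 2.6 M 0.06 0.44 0.27 open 0.041 ex [ 0.912 -0.     0.409] ey [ 0.037  0.996 -0.083]
```

Call:
play_rows(targets=[{"linear": [-0.03, 0.005, 0.08], "delta_rot": [0, 0, 0], "grip": 160}, {"linear": [-0.03, 0.005, 0.08], "delta_rot": [0, 0, 0], "grip": 160}])

```text
time: 22.6
ee_pos: [0.5918, -0.0364, 0.1853]
tcp_rot: [156.0, 6.2, 90.9]
wrist_force: [3.2, 2.9, 1.2]
opening: 0.0407
grasp_force: 61.9
```

```bash
python3 st.py
```

```text
t 22.6 q [ -1.3 -14.3 -17.3  62.7  -4.7  85.5] along 41.41 off(ex,ey)mm 0.42 1.27 tilt err deg [-0.03 -0.  ]
F u,ex,ey 0.1 3.4 2.9 M 0.08 0.52 -0.5 open 0.0407 ex [ 0.912 -0.     0.409] ey [ 0.037  0.996 -0.083]
```

Call:
play_rows(targets=[{"linear": [0.007, -0.001, 0.003], "delta_rot": [0.0285, -0.0064, -0.0635], "grip": 160}, {"linear": [0.007, -0.001, 0.003], "delta_rot": [0.0285, -0.0064, -0.0635], "grip": 160}])

```text
time: 22.8
ee_pos: [0.5918, -0.0362, 0.1853]
tcp_rot: [155.7, 4.4, 87.2]
wrist_force: [3.4, 4.0, 0.6]
opening: 0.0409
grasp_force: 62.0
```

```bash
python3 st.py
```

```text
t 22.8 q [ -1.2 -14.3 -17.3  62.7  -4.7  89.6] along 41.44 off(ex,ey)mm 0.46 1.54 tilt err deg [-0.03 -0.04]
F u,ex,ey -0.4 3.4 4.1 M 0.63 1.02 -0.61 open 0.0409 ex [ 0.912 -0.     0.409] ey [ 0.037  0.996 -0.083]
```

The torque jumped to 0.63 N m and the thread carries the axial load, so it's at the stop. I'll relax the side load and re-read before letting go.

Call:
play_rows(targets=[{"linear": [0.038, 0.04, 0.012], "delta_rot": [0, 0, 0], "grip": 160}, {"linear": [0.038, 0.04, 0.012], "delta_rot": [0, 0, 0], "grip": 160}])

```text
time: 23.0
ee_pos: [0.5918, -0.0361, 0.1853]
tcp_rot: [155.7, 4.5, 87.1]
wrist_force: [1.6, 2.5, 1.5]
opening: 0.0412
grasp_force: 62.2
```

```bash
python3 st.py
```

```text
t 23.0 q [ -1.2 -14.2 -17.3  62.7  -4.8  89.7] along 41.42 off(ex,ey)mm 0.49 1.6 tilt err deg [0.02 0.01]
F u,ex,ey 0.9 2.1 2.5 M 0.69 0.69 -0.21 open 0.0412 ex [ 0.912 -0.     0.409] ey [ 0.037  0.996 -0.083]
```

Snug at 0.69 N m. Letting go and retreating along the axis.

Call:
play_rows(targets=[{"linear": [0, 0, 0], "delta_rot": [0, 0, 0], "grip": 40}, {"linear": [0, 0, 0], "delta_rot": [0, 0, 0], "grip": 40}, {"linear": [0, 0, 0], "delta_rot": [0, 0, 0], "grip": 40}, {"linear": [0, 0, 0], "delta_rot": [0, 0, 0], "grip": 40}, {"linear": [-0.4, 0.09, 0.9], "delta_rot": [0, 0, 0], "grip": 40}, {"linear": [-1.6, 0.36, 3.6], "delta_rot": [0, 0, 0], "grip": 40}, {"linear": [-3.2, 0.7, 7.2], "delta_rot": [0, 0, 0], "grip": 40}, {"linear": [-5, 1.1, 11], "delta_rot": [0, 0, 0], "grip": 40}, {"linear": [-9, 1.1, 14], "delta_rot": [0, 0, 0], "grip": 40}, {"linear": [-13, 1.1, 16], "delta_rot": [0, 0, 0], "grip": 40}])

```text
time: 24.0
ee_pos: [0.4605, -0.0251, 0.3485]
tcp_rot: [155.5, 4.4, 87.0]
wrist_force: [-0.7, 0.2, -0.2]
opening: 0.072
grasp_force: 0.0
```

Call:
play_rows(targets=[{"linear": [-4, 10, 2], "delta_rot": [0, 0, 0], "grip": 40}, {"linear": [-8, 20, 2], "delta_rot": [0, 0, 0], "grip": 40}, {"linear": [-8, 20, 2], "delta_rot": [0, 0, 0], "grip": 40}, {"linear": [-8, 20, 2], "delta_rot": [0, 0, 0], "grip": 40}, {"linear": [-8, 20, 2], "delta_rot": [0, 0, 0], "grip": 40}, {"linear": [-8, 20, 2], "delta_rot": [0, 0, 0], "grip": 40}, {"linear": [-8, 20, 2], "delta_rot": [0, 0, 0], "grip": 40}])

```text
time: 24.7
ee_pos: [0.3816, 0.1748, 0.3659]
tcp_rot: [155.7, 4.4, 87.1]
wrist_force: [1.2, -0.1, -0.3]
opening: 0.0719
grasp_force: 0.0
```

```bash
python3 - <<'E'
from h import *
ims=[]
for n in("side","top"):
    p=bot.camera(n); P,uv=cloud(p); zo={"side":.0021,"top":-.0004}[n]; P=P+[0,0,zo]
    z=(P-S)@u; rad=np.linalg.norm((P-S)-z[:,None]*u,axis=1)
    s=(rad<.017)&(z>.045)&(z<.09); print(n,"nut top out",np.median(z[s]).round(4),s.sum())
    s=(rad>.037)&(rad<.063)&(z>-.02)&(z<.02); print("plate top out",np.median(z[s]).round(4))
    c=p["color"][...,::-1]; x,y=proj(p,S)[0].astype(int)
    ims.append(cv2.resize(c[y-45:y+45,x-45:x+45],(400,400),interpolation=cv2.INTER_CUBIC))
cv2.imwrite("pics/end.png",np.hstack(ims)); print(bot.get_obs()["wrist_force"].round(1))
E
```

```text
side nut top out 0.0615 92
plate top out 0.0025
top nut top out 0.0608 98
plate top out 0.0017
[-0.1 -0.2 -0.2]
```

View pics/end.png

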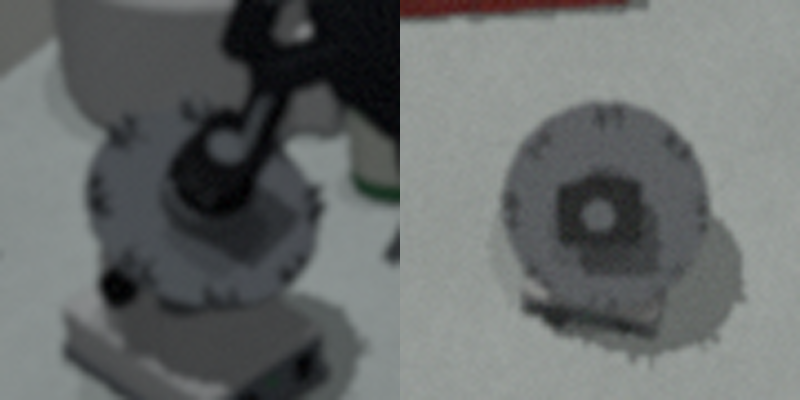

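The nut is seated: its top is about 61.2 mm out, which puts its origin at 23.2 mm. The plate top is at 2.1 mm, so the flange is pressed in about 2.7 mm, and the gripper is clear.

```bash
python3 -c "
from workcell import bot; print(bot.job_done())"
```

```text
the job is handed in; nothing more can be done
None
```

The disc is seated collar outward on the flange, and the nut is snug at its stop (0.69 N m) with the flange pressed in about 2.7 mm; the gripper is clear and the job was handed in at about 25 s, though I didn't re-measure the tilt or the other items afterwards.

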